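Charge the parts washer with bell blanks through its slotted cover

TASK

Pick up the charging boat by its leaning wooden grip, slide it level through the slot in the washer's steel cover plate, without touching the plate, until its nose gently meets the sprung rubber buffer inside, and there tip out all four small brass blanks into the raised basket. Then draw the empty boat back out, again without touching the plate, set it down upright on the plywood board and let go. Leave the bells, the jar and the brush where they are.

Things in the scene. Friction and masses are not known exactly. Their poses are not given: they have to be found in the camera images.
- boat: Steel charging boat, loose, about 0.28 kg, 335 mm long: trough in front, handle rod behind. Origin: centre of the trough's underside; x to the nose along the rod, y to the left, z up; it pours to -y. Trough x -55 to 55, y -31 to 33 mm; 3 mm floor, flat from y -1 to 33; plain wall 30 mm high at y 33; end walls up to 30 mm. Rod weight (31 mm dia.) at x -220 to -280, so it nearly balances at the grip; flat foot 50 mm wide at x -170 to -260.
- lip (a point): Middle of the trough's pouring lip, at boat x 0, y -31, z 9 mm; axes as the boat's. From y -1 to here the floor slopes up by only 12 degrees; the blanks slide out over it when the boat is rolled about 60 degrees towards -y about its rod.
- rod (a point): Point on the centre line of the handle rod, at boat x -120, y 0, z 16 mm; axes as the boat's. The rod is 14 mm in diameter and runs along x from the trough to the weight; once the trough is inside, only the rod lies in the slot.
- grip (a point): Grip point at boat x -185, y 23, z 65 mm; boat's axes. Middle of the wooden blade: 36 mm wide along x, 12 mm thick, 8 to 74 mm from the rod's centre line (this point: 54). It leans 25 degrees from z towards +y: direction (0,0.42,0.91), face normal (0,0.91,-0.42). Pinch its flat faces with the hand tilted to match; a 60 degree roll then leaves the hand 35 degrees off plumb the other way.
- tub: Grey bench parts washer, fixed: open tub under five guard bars, motor at its far end. Origin on the table under the slot, on the cover plate's inner face; x inward through the slot, y to the left as seen going in, z up (the boat pours to -y). Inside: x 0 to 220, y -116 to 76 mm; side walls 100 mm high, guard bars at height 196 to 204.
- basket_near (a point): Fixed point at tub x 10, y 0, z 50 mm; tub's axes: where the steel basket's near wall is when the basket is nearest. The basket's place differs every time, 0 to 45 mm farther in, and is not reported. Basket 160 mm along x, y -105 to 65, floor at height 50, rim at 85 mm; it stays put. Pieces falling short of its near wall drop into the sump and are lost.
- buffer_near (a point): Fixed point at tub x 142, y 0, z 130 mm; tub's axes: the buffer's face when the basket is nearest; really 0 to 45 mm farther in, moving with the basket. Sprung rubber-faced plate on the basket, y -30 to 30, height 105 to 155 mm: preload 0.8 N, 0.4 N/mm, 14 mm travel, then solid. With the nose on it the trough is over the basket; draw back some 5 mm to tip clear of it.
- cover: Upright steel cover plate of the washer, fixed, same origin and axes as the tub: 6 mm thick (x -6 to 0), y -120 to 80, 200 mm high, with one slot, 84 mm wide (y -42 to 42) and 50 mm high (height 105 to 155 mm).
- slot (a point): Centre of the slot, 130 mm above the table, half way through the plate; axes as the cover's. A boat that goes in level with its rod on the slot's centre line has about 9 mm free at each side and 9 to 11 mm above and below.
- board: Plywood board, fixed, 340 mm (x) by 200 mm (y), 12 mm thick; origin at the centre of its underside. The boat starts on it, pointing roughly along the board's x, and goes back to it.
- blank0: One of four identical small cast brass bell blanks, 25 mm across the base and 24 mm high, 12 g; origin at its centre, z along its axis. They stand in a row in the boat's trough.
- blank1: One of four identical small cast brass bell blanks, 25 mm across the base and 24 mm high, 12 g; origin at its centre, z along its axis. They stand in a row in the boat's trough.
- blank2: One of four identical small cast brass bell blanks, 25 mm across the base and 24 mm high, 12 g; origin at its centre, z along its axis. They stand in a row in the boat's trough.
- blank3: One of four identical small cast brass bell blanks, 25 mm across the base and 24 mm high, 12 g; origin at its centre, z along its axis. They stand in a row in the boat's trough.
- bell_a: Brass bell, 64 mm across, 70 mm high, standing on the board beside the boat's rod; origin under its centre. Leave alone.
- bell_b: Same bell, on the table beyond the boat and washer. Leave alone.
- bell_c: Same bell, on the table beyond the board. Leave alone.
- jar: Amber glass jar, 70 mm across, 90 mm high; origin under its centre. Leave alone.
- file_brush: Hand brush 200 mm long lying on the table beyond the board's handle end; origin under it. Leave alone.

How it is judged:
By the outcome, as a careful person would: the job done as asked, in the order asked, and still so for the second after the job is handed in, with the robot touching nothing.
It also fails if it takes over 72 s, if anything falls off the work surface, if the arm or the gripper's body presses on something with over 40 N, if the wrist force passes 120 N, or if a joint passes its speed limit or range.

ROBOT

A 7-joint arm with a two-finger parallel gripper is mounted at the origin on the work surface. World frame = base frame: x ahead of the robot, y to its left, z up, the work surface at z = 0. Lengths are in mm, angles in rad, forces in N, time in s.
With the tool pointing down it reaches from about 350 to 900 mm from the base axis. Payload 7.2 kg.
Tool frame: the origin (TCP) lies at the very end of the fingers, on their centre line; the grasp point (between the pads) lies 19 mm behind it; z points along the fingers, y is the direction in which the jaws open and shut (so a half turn about z gives the same grasp; the last joint's range is limited). The gripper opens to 85 mm and grips with 20 to 120 N. Pads are 22 mm wide; open, the fingers measure 114 mm over their backs; the gripper's body (76 mm by 85 mm) begins 54 mm behind the grasp point. The pads swing forward as they close: fully open they stand 13 mm farther back than shut.
Start: joints at [-1.282, 0.411, -0.013, 1.596, 0.006, 1.134, -0.082], TCP at [218.308, 585.637, 231.297] pointing down, gripper open.
Joint ranges: [-2.95, 2.95], [-0.29, 1.99], [-1.47, 1.44], [0.14, 2.54], [-1.03, 4.17], [0.13, 1.85], [-2.86, 2.86]. Speed limits (rad/s): [2.39, 2.39, 3.01, 3.01, 3.14, 3.14, 3.14].

INTERFACE

Orientations are given as a rotation vector (axis times angle).
In Python, from workcell import robot gives the robot as it stands.
- The arm moves only by the tool play_rows, never from a script. Its argument "series" is a list that holds one entry, the list of rows, each a list of 7 numbers: the gripper command: -1 is fully open, 1 is shut, values between are in proportion, then the shift along the tool's x, y, z in mm, then the turn, a rotation vector about the tool's x, y, z in rad. A call has 1 to 10 rows; each row is the pose to reach, as a shift and turn from the pose commanded when the call began, along the tool's axes at that moment; what a row does not reach only later rows make up. A row lasts 1/10 s, in which the tool goes at most 50 mm and 8.59 degrees, less where a joint would pass 70% of its speed; a pose out of reach is approached as far as the arm can. A call with a gripper value outside its range is refused whole. The fingers move at their own pace and stop on an object; "force" is the grip in N (left out, the last holds). Time passes only in rows, so rows that repeat a pose let the fingers close. It gives the time, the measured TCP pose, the force and the opening at its end, in the units of the state.
- robot.state(): the state, without advancing time (a new reading comes with each control period).
- robot.capture(name): name is "side" or "top"; returns a dict with "frame" (400x640x3 uint8, red, green, blue), "depth" (400x640 float32, mm along the optical axis (not along the pixel's ray), 0 where there is no reading), "camera_matrix" (3x3 intrinsics, pixels), "R" (3x3) and "t" (3): a world point X has camera coordinates R X + t. Camera axes: x right, y down, z forward; pixel columns grow to the right and rows downward; lengths in mm; the calibration is good to about 2 mm. A picture is of the moment at which its call begins.
- robot.finish_job(): hands the job in, once; it reports no verdict.
The state is a dict: "time": time; "joints": joint angles; "dq": joint speeds; "joint_efforts": joint torques, N m; "eef_pos": TCP position; "tool_rot": TCP orientation; "ft_force": force on the tool from outside, world axes, zero at the start; "moment": the same for the moment, N m; "grip_width": finger opening in mm.
Only numpy, scipy, OpenCV 4.12 (cv2) and the standard library are available. Lean on these libraries where they do the work, as an engineer would, in place of code of your own. Each camera call takes 0.05 s, during which the arm holds its last target. There are 200 camera calls.

## Working session

There is one attempt and no reset: what is moved stays moved. The work goes in short steps, Python scripts to look and compute and a tool call to move; the robot and the scene stay as the last step left them, time stands still between calls to the robot, and variables do not carry over. Pictures are saved under pics/ and viewed, about 8 in all and at most 12, crops included, and the job is handed in when it is done.

Besides the shell and the picture viewer there is one more tool, called after "Call:" by a JSON object that holds its "fn" and its "kwargs". play_rows: Moves the arm, as the interface text tells. Its arguments: {"type":"object","properties":{"series":{"type":"array"},"force":{"type":"number"}},"required":["series"]}

```bash
ls; mkdir -p pics
cat > h.py <<'E'
import numpy as np,cv2
from scipy.spatial.transform import Rotation as Ro
from workcell import robot
def cap(n,save=None):
    c=robot.capture(n)
    if save: cv2.imwrite(f'pics/{save}.png',c['frame'][:,:,::-1])
    return c
def cloud(c):
    K,R,t,d=c['camera_matrix'],c['R'],c['t'],c['depth']
    v,u=np.mgrid[:d.shape[0],:d.shape[1]]
    p=np.stack([(u-K[0,2])/K[0,0]*d,(v-K[1,2])/K[1,1]*d,d],-1)
    W=(p-t)@R
    W[d==0]=np.nan
    return W
def proj(c,X):
    p=c['R']@np.array(X,float)+c['t'];q=c['camera_matrix']@p
    return q[:2]/q[2]
E
python3 - <<'E'
from h import *
for n in('top','side'):
    c=cap(n,n+'0'); print(n,c['camera_matrix'].round(1).tolist(),(-c['R'].T@c['t']).round(0),c['R'].round(2).tolist())
    np.save(n+'0.npy',cloud(c)); np.save(n+'0f.npy',c['frame'])
print(robot.state())
E
```

```text
pics
top [[413.1, 0.0, 312.1], [0.0, 413.1, 197.4], [0.0, 0.0, 1.0]] [ 454.  -94. 1003.] [[0.03, -1.0, 0.02], [-0.98, -0.03, -0.19], [0.19, -0.01, -0.98]]
side [[405.9, 0.0, 324.5], [0.0, 405.9, 198.2], [0.0, 0.0, 1.0]] [ 175. -888.  643.] [[0.87, -0.5, 0.01], [-0.24, -0.44, -0.87], [0.44, 0.75, -0.5]]
{'time': 0.1, 'joints': array([-1.28220185,  0.41184199, -0.01274803,  1.5969934 ,  0.00561907,
        1.13433189, -0.08218397]), 'dq': array([-0.00017099, -0.00205511, -0.00079261, -0.00150879, -0.00017909,
       -0.00159554, -0.00063814]), 'joint_efforts': array([ 2.23420742e-03, -6.01833200e+01,  6.83872104e-01, -3.00081253e+01,
        1.39766419e-02,  6.55674899e-03,  4.15011641e-05]), 'eef_pos': array([218.15205955, 585.18237372, 230.5097081 ]), 'tool_rot': array([-5.57328519e-01, -3.09159602e+00,  2.40358191e-03]), 'ft_force': array([-0.42515661,  0.39696737, -0.42915306]), 'moment': array([0.01248649, 0.01571913, 0.03131888]), 'grip_width': 85.26891969104868}
```

View pics/top0.png

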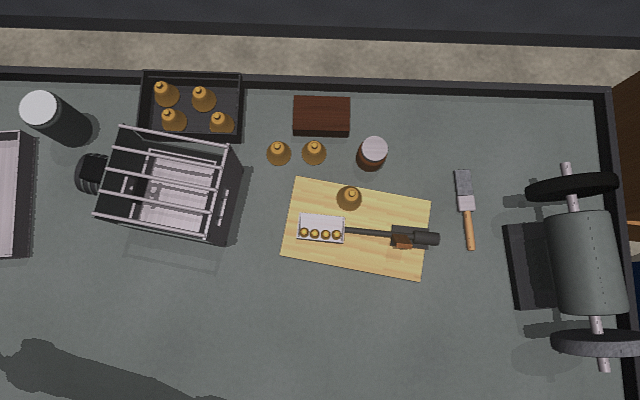

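View pics/side0.png

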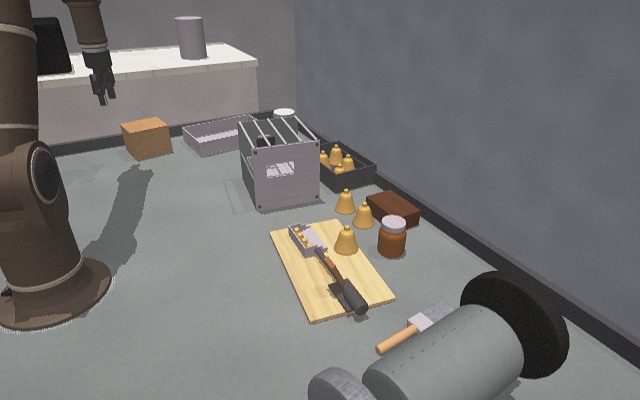

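Top view: the boat lies on the board at about (320,230) with its nose to the left (world +y) and its blade at (402,241). The washer's slotted plate is at (235,200), facing right. Side view: slot at (280,170), boat around (320,265), and bell_a at (345,240) next to the rod.

```bash
cat > m.py <<'E'
from h import *
T=np.load('top0.npy');S=np.load('side0.npy');Tf=np.load('top0f.npy').astype(int);Sf=np.load('side0f.npy').astype(int)
# plate plane from side
P=S[140:205,244:320].reshape(-1,3);P=P[(P[:,2]>15)&(P[:,2]<195)]
rng=np.random.default_rng(0);best=0
for _ in range(500):
    a=P[rng.choice(len(P),3,False)];n=np.cross(a[1]-a[0],a[2]-a[0]);l=np.linalg.norm(n)
    if l<1:continue
    n/=l;k=abs((P-a[0])@n)<2.5
    if abs(n[2])<.2 and k.sum()>best:best=k.sum();K=k
Q=P[K];c=Q.mean(0);n=np.linalg.svd(Q-c,full_matrices=False)[2][2]
if n[1]<0:n=-n
print('plate n',n.round(3),'c',c.round(1),K.sum(),len(P),'rms',((Q-c)@n).std().round(2))
h=np.array([n[0],n[1],0]);h/=np.linalg.norm(h);left=np.array([-h[1],h[0],0])
print('yaw',np.degrees(np.arctan2(h[1],h[0])).round(2),'outer face dist',(c@h).round(1))
allS=S[120:215,235:330].reshape(-1,3);on=abs((allS-c)@n)<3;A=allS[on]
y=A@left;z=A[:,2];print('left range',np.percentile(y,[0,.5,99.5,100]).round(1),'z',np.percentile(z,[0,.5,99.5,100]).round(1))
# slot: intersect rays of hole with plate plane
import workcell
cs=robot.capture('side');Kc,R,t=cs['camera_matrix'],cs['R'],cs['t'];C=-R.T@t
v,u=np.mgrid[145:200,250:315];d=np.stack([(u-Kc[0,2])/Kc[0,0],(v-Kc[1,2])/Kc[1,1],np.ones(u.shape)],-1)@R
s=((c-C)@n)/(d@n);X=C+d*s[...,None]
W=S[145:200,250:315];hole=((W-c)@n>8)&(X[...,2]>95)&(X[...,2]<165)
hy=(X@left)[hole];hz=X[...,2][hole];print('hole',hole.sum(),'y',hy.min().round(1),hy.max().round(1),'z',hz.min().round(1),hz.max().round(1))
for nm,pc,f in(('top',T,Tf),('side',S,Sf)):
    m=(pc[...,2]>5)&(pc[...,2]<18)&(f[...,0]>150)&(f[...,0]-f[...,2]>40)
    b=cv2.connectedComponentsWithStats(m.astype(np.uint8))
    i=1+b[2][1:,4].argmax();B=pc[b[1]==i];r=cv2.minAreaRect(B[:,:2].astype(np.float32));print(nm,'board',r,'z',np.median(B[:,2]).round(1))
# boat pts, top
g=slice(195,265),slice(285,450);W=T[g].reshape(-1,3);F=Tf[g].reshape(-1,3)
k=(W[:,2]>20)&(W[:,2]<130)&~((F[:,0]-F[:,2]>60)&(F[:,0]>110)&(W[:,0]>W[:,0].mean()+25))
np.save('boatpts.npy',np.c_[W[k],F[k]])
W=W[k];F=F[k]
for yy in range(int(np.nanmin(W[:,1])),int(np.nanmax(W[:,1]))+8,8):
    q=(W[:,1]>=yy)&(W[:,1]<yy+8)
    if q.sum():
        w=W[q];ii=w[:,2].argmax();print(yy,q.sum(),'x',w[:,0].min().round(0),np.median(w[:,0]).round(1),w[:,0].max().round(0),'z',np.median(w[:,2]).round(1),w[ii].round(0))
E
python3 m.py
```

```text
plate n [0.162 0.987 0.   ] c [616.9  85.7 106.6] 2489 4298 rms 1.31
yaw 80.69 outer face dist 184.3
left range [-727.9 -693.8 -481.4 -437.4] z [ -3.   -1.6 200.7 204.2]
hole 475 y -613.0 -483.4 z 95.6 164.8
top board ((574.706298828125, -213.53504943847656), (338.3515319824219, 199.2617645263672), 81.00347137451172) z 11.7
side board ((522.2091674804688, -205.57119750976562), (340.82080078125, 95.8986587524414), 81.02705383300781) z 11.5
-405 40 x 536.0 548.9 564.0 z 41.1 [ 549. -402.   47.]
-397 48 x 536.0 550.8 566.0 z 41.3 [ 551. -390.   47.]
-389 46 x 537.0 551.0 574.0 z 39.8 [ 548. -384.   45.]
-381 47 x 529.0 550.5 569.0 z 40.6 [ 552. -374.   47.]
-373 46 x 533.0 552.5 568.0 z 40.2 [ 555. -372.   46.]
-365 47 x 533.0 550.1 578.0 z 39.9 [ 547. -358.   46.]
-357 49 x 535.0 552.1 573.0 z 41.1 [ 554. -353.   46.]
-349 43 x 541.0 552.8 575.0 z 35.3 [ 559. -349.   47.]
-341 19 x 550.0 556.8 573.0 z 33.5 [ 554. -335.   37.]
-333 28 x 524.0 555.2 580.0 z 39.9 [ 529. -326.   96.]
-325 59 x 522.0 541.3 577.0 z 75.1 [ 531. -323.   99.]
-317 59 x 522.0 538.5 577.0 z 80.3 [ 530. -315.   99
[... 937 characters left out ...]

-173 77 x 535.0 586.7 650.0 z 29.8 [ 646. -173.   43.]
-165 47 x 535.0 553.8 645.0 z 30.4 [ 537. -160.   43.]
-157 29 x 536.0 554.5 598.0 z 22.7 [ 539. -153.   45.]
-149 46 x 537.0 556.7 601.0 z 27.0 [ 539. -149.   42.]
-141 46 x 537.0 551.6 600.0 z 32.0 [ 538. -135.   41.]
-133 30 x 538.0 552.1 600.0 z 24.9 [ 538. -130.   43.]
-125 33 x 538.0 557.2 602.0 z 25.3 [ 540. -119.   43.]
-117 49 x 539.0 552.1 602.0 z 35.4 [ 540. -112.   44.]
-109 36 x 539.0 554.7 604.0 z 25.9 [ 540. -105.   43.]
-101 27 x 540.0 557.5 604.0 z 25.8 [542. -95.  43.]
-93 50 x 541.0 555.8 604.0 z 35.3 [541. -86.  44.]
-85 37 x 541.0 555.9 606.0 z 27.1 [543. -79.  45.]
-77 43 x 542.0 569.0 605.0 z 36.5 [543. -77.  44.]
```

Run:
```python
import cv2
a=cv2.imread('pics/top0.png')[185:290,275:450];b=cv2.imread('pics/side0.png')[120:325,230:410]
import numpy as np
a=cv2.resize(a,None,fx=3,fy=3,interpolation=2);b=cv2.resize(b,None,fx=1.5,fy=1.5,interpolation=2)
o=np.zeros((max(a.shape[0],b.shape[0]),a.shape[1]+b.shape[1],3),np.uint8);o[:a.shape[0],:a.shape[1]]=a;o[:b.shape[0],a.shape[1]:]=b
cv2.imwrite('pics/crop1.png',o[:600,:800]);print(o.shape)
```

```text
(315, 795, 3)
```

View pics/crop1.png

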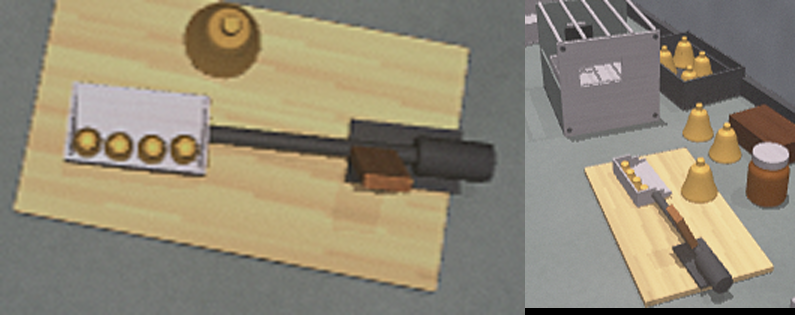

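The crop shows the boat with its four blanks lined up along the +y wall and the blade leaning towards the robot. Two independent checks agree on its pose: rod line x≈571 at y=-126, yaw about 85.4°, and the blade's top corner where the sizes predict it. I still need to refine the slot, then compute the approach.

```bash
cat >> h.py <<'E'
BY=np.radians(85.4)
def boatR(yaw,roll=0): return Ro.from_euler('z',yaw).as_matrix()@Ro.from_euler('x',roll).as_matrix()
G=np.array([[1,0,0],[0,-.9063,-.4226],[0,.4226,-.9063]])  # tool axes in boat frame: cols x, y=-n, z=-d
def plan(p,R):
    s=robot.state();M=Ro.from_rotvec(s['tool_rot']).as_matrix()
    print('t',round(s['time'],2),'pos',s['eef_pos'].round(1),'F',s['ft_force'].round(1),'w',round(s['grip_width'],1),'q',s['joints'].round(2))
    print('shift',(M.T@(np.array(p)-s['eef_pos'])).round(1),'turn',Ro.from_matrix(M.T@R).as_rotvec().round(4))
E
python3 - <<'E'
from h import *
S=np.load('side0.npy');c0=cap('side');K,R,t=c0['camera_matrix'],c0['R'],c0['t'];C=-R.T@t
n=np.array([.162,.987,0]);n/=np.linalg.norm(n);c=np.array([616.9,85.7,106.6]);left=np.array([-n[1],n[0],0])
v,u=np.mgrid[125:215,235:330];d=np.stack([(u-K[0,2])/K[0,0],(v-K[1,2])/K[1,1],np.ones(u.shape)],-1)@R
X=C+d*(((c-C)@n)/(d@n))[...,None];W=S[125:215,235:330];e=(W-c)@n
on=(abs(e)<5)&(X[...,2]>8);l=X@left
print('plate rows (z: left min,max)')
for z0 in range(10,200,20):
    q=on&(abs(X[...,2]-z0)<8);cc=l[q];print(z0,np.percentile(cc,[1,99]).round(1),end=';')
hole=(e>10)&(X[...,2]>70)&(X[...,2]<190)
nb,lab,st,ce=cv2.connectedComponentsWithStats(hole.astype(np.uint8),connectivity=4)
print()
for i in range(1,nb):
    if st[i,4]>60:
        q=lab==i;print(st[i],'l',l[q].min().round(1),l[q].max().round(1),'mean',l[q].mean().round(1),'z',X[...,2][q].min().round(1),X[...,2][q].max().round(1),X[...,2][q].mean().round(1))
# top view: plate top edge
T=np.load('top0.npy');m=(T[...,2]>188)&(T[...,2]<212)&(abs((T-c)@n+0)<14);P=T[m];print('top edge',len(P),'along n',np.percentile((P-c)@n,[2,50,98]).round(1),'left',np.percentile(P@left,[0,2,98,100]).round(1))
p=P@left;k=np.abs((P-c)@n)<9;print('yaw fit',np.polyfit(p[k],((P-c)@n)[k],1).round(4))
B=boatR(BY);o=np.array([571,-126,12.]);d=np.array([0,.4226,.9063])
g=o+B@(np.array([-188,0,16])+35*d);print('TCP grasp',g.round(1))
plan(g+B@d*80,B@G)
E
```

```text
plate rows (z: left min,max)
10 [-693.3 -494.7];30 [-693.3 -495.8];50 [-693.2 -494.4];70 [-693.1 -495.9];90 [-693.  -494.5];110 [-692.9 -495.8];130 [-692.9 -494.6];150 [-692.8 -495.9];170 [-692.7 -496.2];190 [-692.6 -496. ];
[ 85  18  10  37 362] l -725.8 -695.7 mean -710.4 z 70.4 189.7 131.0
[  0  28  19  41 692] l -492.9 -438.2 mean -467.5 z 70.2 189.8 129.3
[ 31  34  28  18 408] l -612.9 -532.0 mean -572.6 z 107.7 154.4 131.5
top edge 555 along n [-2.7  1.3 12.7] left [-694.3 -689.4 -498.7 -494.3]
yaw fit [0.0043 4.0371]
TCP grasp [ 541.2 -312.2   59.7]
t 0.2 pos [218.2 585.3 230.8] F [-0.3  0.2 -0.1] w 85.9 q [-1.28  0.41 -0.01  1.6   0.01  1.13 -0.08]
shift [-583.6 -737.4   99.3] turn [-0.3741 -0.2814  1.2727]
```

The slot measures 81x47 mm centred at 131 mm, against 84x50 at 130 by the sizes given. The plate is 199 mm wide. Moving to the pre-grasp pose.

Call:
{"fn": "play_rows", "kwargs": {"series": [[[-1, -583.6, -737.4, 99.3, -0.3741, -0.2814, 1.2727], [-1, -583.6, -737.4, 99.3, -0.3741, -0.2814, 1.2727], [-1, -583.6, -737.4, 99.3, -0.3741, -0.2814, 1.2727], [-1, -583.6, -737.4, 99.3, -0.3741, -0.2814, 1.2727], [-1, -583.6, -737.4, 99.3, -0.3741, -0.2814, 1.2727], [-1, -583.6, -737.4, 99.3, -0.3741, -0.2814, 1.2727], [-1, -583.6, -737.4, 99.3, -0.3741, -0.2814, 1.2727], [-1, -583.6, -737.4, 99.3, -0.3741, -0.2814, 1.2727], [-1, -583.6, -737.4, 99.3, -0.3741, -0.2814, 1.2727], [-1, -583.6, -737.4, 99.3, -0.3741, -0.2814, 1.2727]]]}}

```text
time: 1.2
eef_pos: [371.0, 111.4, 178.5]
tool_rot: [2.06, 1.884, 0.424]
ft_force: [1.9, 0.1, 0.4]
grip_width: 85.1
```

Run:
```python
from h import *
B=boatR(BY);d=np.array([0,.4226,.9063]);g=np.array([541.2,-312.2,59.7])
plan(g+B@d*80,B@G)
```

```text
t 1.2 pos [371.  111.4 178.5] F [1.9 0.1 0.4] w 85.1 q [-1.08 -0.18  0.34  2.5   0.69  0.61 -1.36]
shift [-407.5  137.9  113.5] turn [ 0.0015 -0.0012 -0.0092]
```

Call:
{"fn": "play_rows", "kwargs": {"series": [[[-1, -407.5, 137.9, 113.5, 0, 0, 0], [-1, -407.5, 137.9, 113.5, 0, 0, 0], [-1, -407.5, 137.9, 113.5, 0, 0, 0], [-1, -407.5, 137.9, 113.5, 0, 0, 0], [-1, -407.5, 137.9, 113.5, 0, 0, 0], [-1, -407.5, 137.9, 113.5, 0, 0, 0], [-1, -407.5, 137.9, 113.5, 0, 0, 0], [-1, -407.5, 137.9, 113.5, 0, 0, 0], [-1, -407.5, 137.9, 113.5, 0, 0, 0], [-1, -407.5, 137.9, 113.5, 0, 0, 0]]]}}

```text
time: 2.2
eef_pos: [447.8, -239.9, 199.6]
tool_rot: [2.041, 1.875, 0.415]
ft_force: [-0.8, 0.1, 0.3]
grip_width: 85.4
```

Run:
```python
from h import *
B=boatR(BY);d=np.array([0,.4226,.9063]);g=np.array([541.2,-312.2,59.7])
plan(g+B@d*80,B@G)
```

```text
t 2.2 pos [ 447.8 -239.9  199.6] F [-0.8  0.1  0.3] w 85.4 q [-1.05 -0.29  1.44  2.29  0.33  0.47  0.11]
shift [-63.2  29.4  90. ] turn [ 0.0135  0.0152 -0.0012]
```

Call:
{"fn": "play_rows", "kwargs": {"series": [[[-1, -63, 29.4, 50, 0, 0, 0], [-1, -63, 29.4, 50, 0, 0, 0], [-1, -63, 29.4, 50, 0, 0, 0], [-1, -63, 29.4, 50, 0, 0, 0], [-1, -63, 29.4, 50, 0, 0, 0]]]}}

```text
time: 2.7
eef_pos: [446.7, -269.3, 214.4]
tool_rot: [2.03, 1.859, 0.403]
ft_force: [1.0, 0.6, -0.0]
grip_width: 85.4
```

Run:
```python
from h import *
B=boatR(BY);d=np.array([0,.4226,.9063]);g=np.array([541.2,-312.2,59.7])
plan(g+B@d*80,B@G)
```

```text
t 2.7 pos [ 446.7 -269.3  214.4] F [ 1.   0.6 -0. ] w 85.4 q [-0.99 -0.29  1.44  2.26  0.29  0.5   0.19]
shift [-31.7  20.6 103.1] turn [0.0241 0.0339 0.0001]
```

The straight chord past the base drove the elbow into its limits, so the redundancy is resolved badly there. I'll fit a quick kinematic model to plan a path that keeps the joints healthy.

```bash
cat > fk.py <<'E'
from h import *
import itertools
from scipy.optimize import least_squares
s=robot.state()
D=[([-1.282,.411,-.013,1.596,.006,1.134,-.082],[218.3,585.6,231.3],[-.557,-3.092,0.0024]),
([-1.08,-.18,.34,2.5,.69,.61,-1.36],[371,111.4,178.5],[2.06,1.884,.424]),
([-1.05,-.29,1.44,2.29,.33,.47,.11],[447.8,-239.9,199.6],[2.041,1.875,.415]),
(s['joints'],s['eef_pos'],s['tool_rot'])]
def E(a,q): return Ro.from_euler(a,q).as_matrix()
def chain(q,sg,o):
    R=[];M=np.eye(3)
    for i in range(7):
        ax='zyzyzyz'[i];M=M@E(ax,sg[i]*q[i]+(o[0] if i==0 else o[1] if i==6 else 0));R.append(M)
    return R
def fk(q,sg,o,L):
    R=chain(q,sg,o)
    return L[0]*np.array([0,0,1])+R[0]@[L[4],0,0]+R[1]@[L[5],0,L[1]]+R[3]@[L[6],0,L[2]]+R[5]@[L[7],0,L[3]],R[6]
if __name__=='__main__':
    res=[]
    for sg in itertools.product([1,-1],repeat=7):
        if sg[1]<0: continue
        def f(x): return np.concatenate([(chain(q,sg,x)[6]-Ro.from_rotvec(r).as_matrix()).ravel() for q,p,r in D])
        for o in itertools.product([0,1.57,3.14,-1.57],repeat=2):
            v=f(o);res.append((v@v,sg,o))
    res.sort(key=lambda a:a[0]);[print(r) for r in res[:4]]
    _,sg,o=res[0]
    def g(L): return np.concatenate([fk(q,sg,o,L)[0]-p for q,p,r in D])
    for n in(4,8):
        r=least_squares(lambda L:np.r_[g(np.r_[L,np.zeros(8-n)]),.005*L],[300,350,350,300,0,0,0,0][:n]);print(r.x.round(1),r.fun[:12].round(1))
    print(s['joints'])
E
python3 fk.py
```

```text
(np.float64(0.000343717935082436), (-1, 1, -1, 1, -1, 1, -1), (0, 1.57))
(np.float64(1.737787310197546), (-1, 1, -1, -1, -1, -1, -1), (-1.57, 0))
(np.float64(2.3254379835216423), (-1, 1, -1, 1, -1, 1, -1), (1.57, 3.14))
(np.float64(2.345369884298059), (-1, 1, -1, 1, -1, 1, -1), (-1.57, 0))
[297.8 615.9 424.5 471.9] [-43.7  20.9 -20.1  -8.2  -2.1   6.5   4.1   7.9   8.2   1.5   9.4   5.4]
[ 112.1  776.2   63.6  722.1  316.3 -270.1  -52.6 -164.1] [-43.7  12.6  -0.9  -0.9   0.7   5.5   5.6  -1.3   2.7  -4.8   1.3  -7.4]
[-0.9933797  -0.29250108  1.43981729  2.25711082  0.29081851  0.49533878
  0.19170796]
```

Run:
```python
from h import *
M=Ro.from_rotvec([2.06,1.884,.424]).as_matrix()
plan([371,111.4,178.5],M)
# B -> A from B pose
A=Ro.from_rotvec([-.557,-3.092,0.0024]).as_matrix()
print((M.T@(np.array([218.3,585.6,231.3])-np.array([371,111.4,178.5]))).round(1),Ro.from_matrix(M.T@A).as_rotvec().round(3))
```

```text
t 2.7 pos [ 446.7 -269.3  214.4] F [ 1.   0.6 -0. ] w 85.4 q [-0.99 -0.29  1.44  2.26  0.29  0.5   0.19]
shift [ 372.7 -110.7  -27.6] turn [0.0233 0.035  0.0093]
[ 459.2 -154.2 -127.8] [ 0.377  0.279 -1.282]
```

Call:
{"fn": "play_rows", "kwargs": {"series": [[[-1, 372.7, -110.7, -27.6, 0.02, 0.03, 0.01], [-1, 372.7, -110.7, -27.6, 0.02, 0.03, 0.01], [-1, 372.7, -110.7, -27.6, 0.02, 0.03, 0.01], [-1, 372.7, -110.7, -27.6, 0.02, 0.03, 0.01], [-1, 372.7, -110.7, -27.6, 0.02, 0.03, 0.01], [-1, 372.7, -110.7, -27.6, 0.02, 0.03, 0.01], [-1, 372.7, -110.7, -27.6, 0.02, 0.03, 0.01], [-1, 372.7, -110.7, -27.6, 0.02, 0.03, 0.01], [-1, 372.7, -110.7, -27.6, 0.02, 0.03, 0.01]]]}}

```text
time: 3.6
eef_pos: [370.3, 114.7, 178.2]
tool_rot: [2.053, 1.883, 0.423]
ft_force: [-0.2, -1.2, -0.2]
grip_width: 85.7
```

```bash
cat >> h.py <<'E'
import json
def log():
    s=robot.state();open('log.txt','a').write(json.dumps([s['joints'].tolist(),s['eef_pos'].tolist(),s['tool_rot'].tolist()])+'\n')
E
python3 - <<'E'
from h import *
log()
plan([218.3,585.6,231.3],Ro.from_rotvec([-.557,-3.092,0.0024]).as_matrix())
E
```

```text
t 3.6 pos [370.3 114.7 178.2] F [-0.2 -1.2 -0.2] w 85.7 q [-0.56 -0.13 -0.14  2.48  0.58  0.54 -1.26]
shift [ 456.1 -151.  -129.6] turn [ 0.3785  0.2846 -1.2787]
```

Run:
```python
from h import *
B=boatR(BY);plan([490,30,280],B@G);plan([540,-312,250],B@G)
```

```text
t 3.6 pos [370.3 114.7 178.2] F [-0.2 -1.2 -0.2] w 85.7 q [-0.56 -0.13 -0.14  2.48  0.58  0.54 -1.26]
shift [-74.  158.  -38.1] turn [ 0.005   0.0017 -0.0058]
t 3.6 pos [370.3 114.7 178.2] F [-0.2 -1.2 -0.2] w 85.7 q [-0.56 -0.13 -0.14  2.48  0.58  0.54 -1.26]
shift [-410.5  217.    22.6] turn [ 0.005   0.0017 -0.0058]
```

Call:
{"fn": "play_rows", "kwargs": {"series": [[[-1, -74, 158, -38, 0, 0, 0], [-1, -74, 158, -38, 0, 0, 0], [-1, -74, 158, -38, 0, 0, 0], [-1, -74, 158, -38, 0, 0, 0], [-1, -158, 172, -23, 0, 0, 0], [-1, -242, 187, -8, 0, 0, 0], [-1, -326, 202, 7, 0, 0, 0], [-1, -410, 217, 22, 0, 0, 0], [-1, -410, 217, 22, 0, 0, 0], [-1, -410, 217, 22, 0, 0, 0]]]}}

```text
time: 4.6
eef_pos: [529.4, -248.2, 256.1]
tool_rot: [2.057, 1.88, 0.422]
ft_force: [2.0, 0.8, 0.2]
grip_width: 85.5
```

Run:
```python
from h import *
log()
B=boatR(BY);d=np.array([0,.4226,.9063]);g=np.array([541.2,-312.2,59.7])
plan(g+B@d*80,B@G)
```

```text
t 4.6 pos [ 529.4 -248.2  256.1] F [2.  0.8 0.2] w 85.5 q [-0.26  0.12  0.78  2.05 -0.44  0.64  0.72]
shift [-63.1 -67.5 105.1] turn [ 0.0039  0.0029 -0.0089]
```

Call:
{"fn": "play_rows", "kwargs": {"series": [[[-1, -63, -67.5, 105, 0.004, 0.003, -0.009], [-1, -63, -67.5, 105, 0.004, 0.003, -0.009], [-1, -63, -67.5, 105, 0.004, 0.003, -0.009], [-1, -63, -67.5, 105, 0.004, 0.003, -0.009], [-1, -63, -67.5, 105, 0.004, 0.003, -0.009], [-1, -63, -67.5, 105, 0.004, 0.003, -0.009]]]}}

```text
time: 5.2
eef_pos: [508.2, -308.1, 133.8]
tool_rot: [2.051, 1.892, 0.42]
ft_force: [0.2, 0.2, 0.6]
grip_width: 85.7
```

Run:
```python
from h import *
log()
B=boatR(BY);d=np.array([0,.4226,.9063]);g=np.array([541.2,-312.2,59.7])
plan(g+B@d*80,B@G);plan(g,B@G)
```

```text
t 5.2 pos [ 508.2 -308.1  133.8] F [0.2 0.2 0.6] w 85.7 q [ 0.11  0.35  0.58  2.13 -0.96  0.51  1.35]
shift [-1.4 -1.2  1.2] turn [ 0.0006  0.0003 -0.0006]
t 5.2 pos [ 508.2 -308.1  133.8] F [0.2 0.2 0.6] w 85.7 q [ 0.11  0.35  0.58  2.13 -0.96  0.51  1.35]
shift [-1.4 -1.3 81.2] turn [ 0.0006  0.0003 -0.0006]
```

Call:
{"fn": "play_rows", "kwargs": {"series": [[[-1, -1.4, -1.3, 15, 0, 0, 0], [-1, -1.4, -1.3, 30, 0, 0, 0], [-1, -1.4, -1.3, 45, 0, 0, 0], [-1, -1.4, -1.3, 60, 0, 0, 0], [-1, -1.4, -1.3, 72, 0, 0, 0], [-1, -1.4, -1.3, 81, 0, 0, 0], [-1, -1.4, -1.3, 81, 0, 0, 0], [-1, -1.4, -1.3, 81, 0, 0, 0]]]}}

```text
time: 6.0
eef_pos: [541.2, -312.3, 60.4]
tool_rot: [2.049, 1.891, 0.42]
ft_force: [-0.9, -0.7, 0.4]
grip_width: 85.3
```

Run:
```python
from h import *
log()
B=boatR(BY);d=np.array([0,.4226,.9063]);g=np.array([541.2,-312.2,59.7])
plan(g,B@G)
a=cap('top')['frame'][175:290,270:470];b=cap('side')['frame'][180:340,250:430]
a=cv2.resize(a,None,fx=2,fy=2);b=cv2.resize(b,None,fx=2,fy=2)
o=np.zeros((320,760,3),np.uint8);o[:230,:400]=a;o[:,400:]=b
cv2.imwrite('pics/grasp.png',o[:,:,::-1])
```

```text
t 6.0 pos [ 541.2 -312.3   60.4] F [-0.9 -0.7  0.4] w 85.3 q [ 0.43  0.48  0.16  2.1  -1.02  0.31  1.41]
shift [ 0.1 -0.3  0.6] turn [0.0017 0.0009 0.0004]
```

View pics/grasp.png

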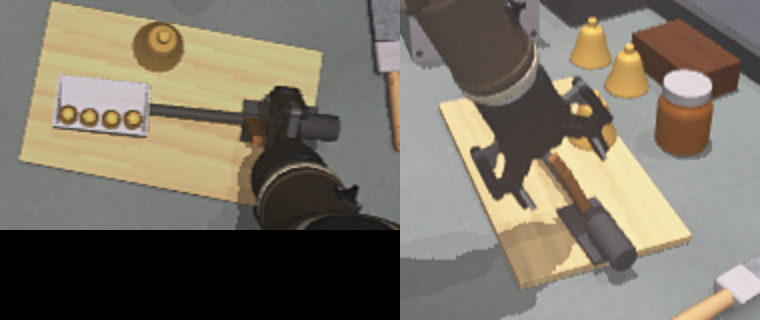

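The view shows the blade between the open fingers, clear of bell_a. Closing.

Call:
{"fn": "play_rows", "kwargs": {"series": [[[1, 0, 0, 0, 0, 0, 0], [1, 0, 0, 0, 0, 0, 0], [1, 0, 0, 0, 0, 0, 0], [1, 0, 0, 0, 0, 0, 0], [1, 0, 0, 0, 0, 0, 0], [1, 0, 0, 0, 0, 0, 0], [1, 0, 0, 0, 0, 0, 0], [1, 0, 0, 0, 0, 0, 0]]], "force": 80}}

```text
time: 6.9
eef_pos: [540.8, -313.6, 59.6]
tool_rot: [2.051, 1.889, 0.419]
ft_force: [2.5, 0.5, 5.7]
grip_width: 11.4
```

Run:
```python
from h import *
log()
B=boatR(BY)
plan([541.2,-312.2,59.7+130],B@G)
```

```text
t 6.9 pos [ 540.8 -313.6   59.6] F [2.5 0.5 5.7] w 11.4 q [ 0.43  0.48  0.15  2.09 -1.02  0.31  1.41]
shift [   1.3   55.5 -117.7] turn [ 0.0013  0.0017 -0.0016]
```

Call:
{"fn": "play_rows", "kwargs": {"series": [[[1, 0, 0.8, -1.8, 0, 0, 0], [1, 0, 3.4, -7.2, 0, 0, 0], [1, 0, 7.6, -16, 0, 0, 0], [1, 0, 13, -27, 0, 0, 0], [1, 0, 19, -41, 0, 0, 0], [1, 0, 25.5, -54.5, 0, 0, 0], [1, 0, 32, -68, 0, 0, 0], [1, 0, 37, -79, 0, 0, 0], [1, 0, 40, -86, 0, 0, 0], [1, 0, 41, -88, 0, 0, 0]]]}}

```text
time: 7.9
eef_pos: [539.5, -313.1, 156.2]
tool_rot: [2.053, 1.891, 0.418]
ft_force: [0.4, 0.9, -3.5]
grip_width: 11.1
```

```bash
cat > bm.py <<'E'
from h import *
# predicted boat features vs seen: trough top rim from cloud
def look(save=None):
    c=cap('top',save);T=cloud(c);f=c['frame'].astype(int)
    return c,T,f
if __name__=='__main__':
    import sys
    log();B=boatR(BY);plan([541.2,-312.2,189.7],B@G)
    c,T,f=look();s=robot.state()
    R=Ro.from_rotvec(s['tool_rot']).as_matrix()@G.T
    o=s['eef_pos']-R@(np.array([-188,0,16])+35*np.array([0,.4226,.9063]))
    print('pred origin',o.round(1),'yaw',np.degrees(np.arctan2(R[1,0],R[0,0])).round(2),'pitch(nose up)',np.degrees(R[2,0]).round(2),'roll',np.degrees(np.arctan2(R[2,1],R[2,2])).round(2))
    L=(T-o)@R   # local coords
    m=(abs(L[...,0])<75)&(abs(L[...,1])<48)&(L[...,2]>-15)&(L[...,2]<50)
    P=L[m];hi=P[P[:,2]>22]
    q=P[(P[:,2]>-6)]
    print('x ext',np.percentile(q[:,0],[1,99]).round(1),'y ext',np.percentile(q[:,1],[1,99]).round(1))
    w=P[(P[:,1]>27)&(P[:,2]>20)&(abs(P[:,0])<50)];print('wall n',len(w),'y',np.polyfit(w[:,0],w[:,1],1).round(3),'z',np.polyfit(w[:,0],w[:,2],1).round(3))
    rd=L[(L[...,0]<-62)&(L[...,0]>-150)&(abs(L[...,1])<9)&(abs(L[...,2]-18)<14)];print('rod n',len(rd),'y',np.polyfit(rd[:,0],rd[:,1],1).round(3),'z(~22)',np.polyfit(rd[:,0],rd[:,2],1).round(3),'y mean',rd[:,1].mean().round(1))
    fl=P[(abs(P[:,0])<50)&(P[:,1]<0)&(P[:,1]>-28)&(P[:,2]<18)];print('floor slope',np.polyfit(fl[:,1],fl[:,2],1).round(3),'nominal -.2126')
E
python3 bm.py
```

```text
t 7.9 pos [ 539.5 -313.1  156.2] F [ 0.4  0.9 -3.5] w 11.1 q [ 0.23  0.33  0.4   2.04 -0.74  0.51  1.11]
shift [  1.1  15.6 -29.7] turn [-0.0006  0.0011 -0.0019]
pred origin [ 569.8 -126.9  108.3] yaw 85.28 pitch(nose up) -0.01 roll 0.04
x ext [-70.1  54. ] y ext [-29.1  34.4]
wall n 90 y [3.00e-03 3.32e+01] z [5.0000e-03 2.8868e+01]
rod n 268 y [-1.000e-03  1.472e+00] z(~22) [-3.000e-03  2.139e+01] y mean 1.6
floor slope [-0.213  3.583] nominal -.2126
```

The boat is held as predicted, to about 1.5 mm and 0.3°, with the blanks still in. Next: align in front of the slot.

```bash
cat > tp.py <<'E'
from h import *
TY=np.radians(80.8);O=np.array([596.9,95.1,0])
def tcp(x,y=-1.2,zr=130.8,roll=0,pitch=0,gx=-188):
    R=boatR(TY)@Ro.from_euler('y',-np.radians(pitch)).as_matrix()@Ro.from_euler('x',np.radians(roll)).as_matrix()
    rod=O+boatR(TY)@np.array([x,y,zr])   # rod axis point at boat x=0
    return rod+R@(np.array([gx,0,0])+35*np.array([0,.4226,.9063])),R@G
def where():
    s=robot.state();M=Ro.from_rotvec(s['tool_rot']).as_matrix();R=M@G.T
    rod=s['eef_pos']-R@(np.array([-188,0,0])+35*np.array([0,.4226,.9063]))
    q=boatR(TY).T@(rod-O);L=boatR(TY).T@R
    print('boat in tub: x %.1f y %.1f rod z %.1f  yaw %.2f pitch %.2f roll %.2f'%(*q,*np.degrees([np.arctan2(L[1,0],L[0,0]),L[2,0],np.arctan2(L[2,1],L[2,2])])),' F tub',(boatR(TY).T@s['ft_force']).round(1))
E
python3 - <<'E'
from tp import *
where();plan(*tcp(-105))
E
```

```text
boat in tub: x -223.5 y -8.7 rod z 124.3  yaw 4.48 pitch -0.01 roll 0.04  F tub [-0.5  0.7 -4.4]
t 7.95 pos [ 539.6 -313.1  156. ] F [-0.8 -0.3 -4.4] w 11.2 q [ 0.23  0.33  0.4   2.04 -0.74  0.51  1.11]
shift [120.5  -9.  -11.3] turn [-0.0006 -0.0329  0.0709]
```

Call:
{"fn": "play_rows", "kwargs": {"series": [[[1, 3, 0, 0, 0, 0, 0], [1, 12, -1, -1, 0, -0.003, 0.007], [1, 25, -2, -2.4, 0, -0.007, 0.015], [1, 41, -3, -4, 0, -0.011, 0.024], [1, 60, -4.5, -5.6, 0, -0.016, 0.035], [1, 79, -6, -7.4, 0, -0.022, 0.047], [1, 96, -7, -9, 0, -0.026, 0.057], [1, 109, -8, -10.2, 0, -0.03, 0.064], [1, 117, -8.7, -11, 0, -0.032, 0.069], [1, 120.5, -9, -11.3, 0, -0.033, 0.071]]]}}

```text
time: 8.95
eef_pos: [536.4, -189.9, 161.6]
tool_rot: [2.119, 1.806, 0.4]
ft_force: [0.0, 0.6, -3.9]
grip_width: 11.2
```

Call:
{"fn": "play_rows", "kwargs": {"series": [[[1, 0, 0, 0, 0, 0, 0], [1, 0, 0, 0, 0, 0, 0]]]}}

```text
time: 9.15
eef_pos: [536.8, -192.2, 162.1]
tool_rot: [2.119, 1.803, 0.399]
ft_force: [0.7, -0.4, -4.7]
grip_width: 11.0
```

```bash
cat > chk.py <<'E'
from tp import *
log();where()
TR=boatR(TY)
for nm in('top','side'):
    c=cap(nm,'al_'+nm);W=cloud(c);s=robot.state()
    M=Ro.from_rotvec(s['tool_rot']).as_matrix()@G.T
    o=s['eef_pos']-M@(np.array([-188,0,16])+35*np.array([0,.4226,.9063]))
    L=(W-o)@M
    P=L[(abs(L[...,0])<58)&(abs(L[...,1])<40)&(L[...,2]>-6)&(L[...,2]<36)]
    w=P[(P[:,1]>27)&(P[:,2]>20)&(abs(P[:,0])<50)]
    rd=L[(L[...,0]<-62)&(L[...,0]>-140)&(abs(L[...,1])<10)&(abs(L[...,2]-18)<14)]
    print(nm,'pts',len(P),'y ext',np.percentile(P[:,1],[2,98]).round(1),'x',np.percentile(P[:,0],[1,99]).round(1))
    if len(w)>20:print(' wall y',np.polyfit(w[:,0],w[:,1],1).round(3),'z',np.polyfit(w[:,0],w[:,2],1).round(3))
    if len(rd)>20:print(' rod y',np.polyfit(rd[:,0],rd[:,1],1).round(3),'z',np.polyfit(rd[:,0],rd[:,2],1).round(3),'y pct',np.percentile(rd[:,1],[3,97]).round(1))
    t=(W-O)@TR
    e=t[(abs(t[...,0]+3)<12)&(abs(t[...,2]-200)<8)&(t[...,1]>-140)&(t[...,1]<100)]
    if len(e)>20:print(' plate top: y',np.percentile(e[:,1],[1,99]).round(1),'z',np.median(e[:,2]).round(1),'x',np.median(e[:,0]).round(1))
    e=t[(abs(t[...,0]+6)<6)&(t[...,2]<190)&(t[...,2]>10)&(t[...,1]>-119)&(t[...,1]<79)]
    if len(e)>20:print(' plate face x',np.median(e[:,0]).round(1),'slope',np.polyfit(e[:,1],e[:,0],1).round(4),len(e),'y',np.percentile(e[:,1],[1,99]).round(1))
E
python3 chk.py
python3 - <<'E'
import cv2,numpy as np
a=cv2.imread('pics/al_top.png')[110:290,90:450];b=cv2.imread('pics/al_side.png')[110:310,220:420]
o=np.zeros((600,800,3),np.uint8);o[:400,:720//1][:360]=0
o[:360,:720]=cv2.resize(a,(720,360));o[:300,500:800]=cv2.resize(b,(300,300));cv2.imwrite('pics/al.png',o[:360])
E
```

```text
boat in tub: x -105.2 y -1.4 rod z 130.4  yaw -0.02 pitch -0.01 roll 0.03  F tub [-0.3 -0.8 -4.7]
top pts 1593 y ext [-28.4  34.5] x [-54.5  54.5]
 wall y [5.0000e-03 3.3375e+01] z [1.0000e-03 2.9124e+01]
 rod y [0.007 2.37 ] z [-3.000e-03  2.125e+01] y pct [-5.3  7.8]
 plate top: y [-117.5   76.6] z 199.5 x -4.0
 plate face x -7.1 slope [ 0.0079 -6.7695] 1552 y [-116.6   77.1]
side pts 73 y ext [-15.7  35.2] x [-56.3  -0.8]
 plate top: y [-119.1  -37.9] z 197.6 x -5.8
 plate face x -6.0 slope [ 0.0074 -5.8895] 1184 y [-118.6   78.5]
```

View pics/al.png

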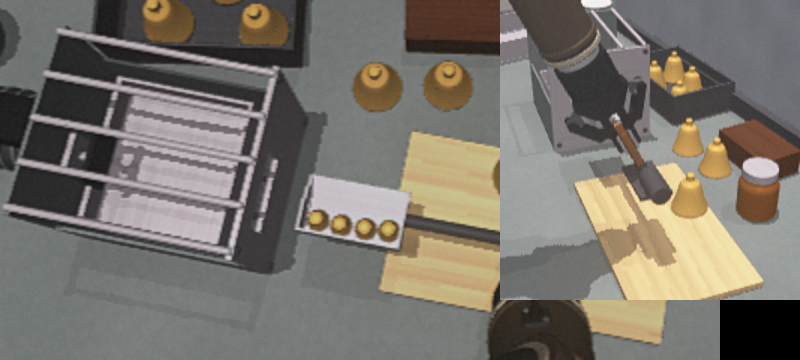

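Top view: the boat is in line with the slot, four blanks aboard, and nothing is close by. The side inset confirms it hangs level. I'll estimate the buffer and basket depth from the cloud, then insert.

```bash
sed -i 's/radians(80.8)/radians(80.5)/;s/zr=130.8/zr=131.3/' tp.py
python3 - <<'E'
from tp import *
W=cloud(cap('top'));t=(W-O)@boatR(TY)
k=(t[...,0]>125)&(t[...,0]<218)&(abs(t[...,1])<28)&(t[...,2]>112)&(t[...,2]<158)
P=t[k];print('buffer?',len(P),np.percentile(P[:,0],[1,5,25,50,75,95]).round(1) if len(P) else '')
k=(t[...,0]>4)&(t[...,0]<218)&(abs(t[...,1]+20)<75)&(t[...,2]>78)&(t[...,2]<90)
h,e=np.histogram(t[k][:,0],np.arange(0,224,6));print('rim x hist',list(zip(e[:-1].astype(int),h)))
k=(abs(t[...,2]-51)<6)&(abs(t[...,1]+20)<75)&(t[...,0]>0)&(t[...,0]<220);print('floor x',np.percentile(t[k][:,0],[1,99]).round(1))
where();plan(*tcp(-100));plan(*tcp(30));plan(*tcp(82))
E
```

```text
buffer? 436 [172.1 172.5 173.5 176.8 195.7 201.3]
rim x hist [(np.int64(0), np.int64(0)), (np.int64(6), np.int64(0)), (np.int64(12), np.int64(0)), (np.int64(18), np.int64(0)), (np.int64(24), np.int64(0)), (np.int64(30), np.int64(0)), (np.int64(36), np.int64(60)), (np.int64(42), np.int64(75)), (np.int64(48), np.int64(0)), (np.int64(54), np.int64(0)), (np.int64(60), np.int64(0)), (np.int64(66), np.int64(0)), (np.int64(72), np.int64(0)), (np.int64(78), np.int64(0)), (np.int64(84), np.int64(0)), (np.int64(90), np.int64(0)), (np.int64(96), np.int64(0)), (np.int64(102), np.int64(0)), (np.int64(108), np.int64(0)), (np.int64(114), np.int64(0)), (np.int64(120), np.int64(0)), (np.int64(126), np.int64(0)), (np.int64(132), np.int64(0)), (np.int64(138), np.int64(0)), (np.int64(144), np.int64(0)), (np.int64(150), np.int64(0)), (np.int64(156), np.int64(0)), (np.int64(162), np.int64(0)), (np.int64(168), np.int64(0)), (np.int64(174), np.int64(0)), (np.int64(180), np.int64(0)), (np.int64(186), np.int64(0)), (np.int64(192), np.int64(71)), (np.int64(198), np.int64(50)), (np.int64(204), np.int64(0)), (np.int64(210), np.int64(0)), (np.int64(216), np.int64(17))]
floor x [ 41.1 218.7]
boat in tub: x -105.8 y -2.2 rod z 130.4  yaw 0.23 pitch -0.01 roll 0.03  F tub [ 0.5  0.2 -2.5]
t 9.3 pos [ 536.7 -192.8  162.2] F [-0.1  0.6 -2.5] w 11.0 q [-0.17  0.22  0.54  2.2  -0.53  0.37  0.62]
shift [ 5.9 -1.2 -1.5] turn [-0.0004 -0.0015  0.0037]
t 9.3 pos [ 536.7 -192.8  162.2] F [-0.1  0.6 -2.5] w 11.0 q [-0.17  0.22  0.54  2.2  -0.53  0.37  0.62]
shift [135.9  -0.7  -1.3] turn [-0.0004 -0.0015  0.0037]
t 9.3 pos [ 536.7 -192.8  162.2] F [-0.1  0.6 -2.5] w 11.0 q [-0.17  0.22  0.54  2.2  -0.53  0.37  0.62]
shift [187.9  -0.6  -1.2] turn [-0.0004 -0.0015  0.0037]
```

Buffer face at about x=172 and basket near wall at about 41 — both give a basket offset of 30 mm. Inserting in stages.

Call:
{"fn": "play_rows", "kwargs": {"series": [[[1, 1, -1.2, -1.5, 0, -0.002, 0.004], [1, 4, -1.2, -1.5, 0, -0.002, 0.004], [1, 10, -1.2, -1.5, 0, -0.002, 0.004], [1, 18, -1.1, -1.5, 0, -0.002, 0.004], [1, 28, -1.1, -1.5, 0, -0.002, 0.004], [1, 38, -1.1, -1.5, 0, -0.002, 0.004], [1, 48, -1, -1.4, 0, -0.002, 0.004], [1, 55, -1, -1.4, 0, -0.002, 0.004], [1, 58, -1, -1.4, 0, -0.002, 0.004], [1, 58, -1, -1.4, 0, -0.002, 0.004]]]}}

```text
time: 10.3
eef_pos: [544.8, -134.0, 163.1]
tool_rot: [2.122, 1.799, 0.398]
ft_force: [0.8, 0.1, -3.1]
grip_width: 11.1
```

Run:
```python
from tp import *
log();where();plan(*tcp(90));plan(*tcp(112))
W=cloud(cap('top'));s=robot.state();M=Ro.from_rotvec(s['tool_rot']).as_matrix()@G.T
o=s['eef_pos']-M@(np.array([-188,0,16])+35*np.array([0,.4226,.9063]));L=(W-o)@M
P=L[(L[...,0]<-10)&(L[...,0]>-58)&(abs(L[...,1])<40)&(L[...,2]>-6)&(L[...,2]<36)];print('y ext',np.percentile(P[:,1],[2,98]).round(1))
w=P[(P[:,1]>27)&(P[:,2]>20)];print('wall',w.mean(0).round(1))
```

```text
boat in tub: x -46.5 y -0.9 rod z 131.3  yaw 0.10 pitch -0.01 roll 0.03  F tub [ 0.2 -0.8 -3.1]
t 10.3 pos [ 544.8 -134.   163.1] F [ 0.8  0.1 -3.1] w 11.1 q [-0.39  0.2   0.62  2.22 -0.4   0.34  0.38]
shift [1.365e+02 2.000e-01 1.000e-01] turn [-0.0004 -0.0005  0.0016]
t 10.3 pos [ 544.8 -134.   163.1] F [ 0.8  0.1 -3.1] w 11.1 q [-0.39  0.2   0.62  2.22 -0.4   0.34  0.38]
shift [1.585e+02 2.000e-01 1.000e-01] turn [-0.0004 -0.0005  0.0016]
y ext [-28.3  34.3]
wall [-35.4  32.7  28.6]
```

Call:
{"fn": "play_rows", "kwargs": {"series": [[[1, 2, 0, 0, 0, 0, 0.001], [1, 8, 0, 0, 0, 0, 0.001], [1, 18, 0, 0, 0, 0, 0.001], [1, 30, 0, 0, 0, 0, 0.001], [1, 42, 0, 0, 0, 0, 0.001], [1, 54, 0, 0, 0, 0, 0.001], [1, 66, 0.1, 0, 0, 0, 0.001], [1, 78, 0.1, 0, 0, 0, 0.001], [1, 85, 0.1, 0, 0, 0, 0.001], [1, 88, 0.1, 0, 0, 0, 0.001]]]}}

```text
time: 11.35
eef_pos: [559.4, -46.9, 163.0]
tool_rot: [2.123, 1.798, 0.398]
ft_force: [-0.3, 0.1, -2.9]
grip_width: 11.2
```

Run:
```python
from tp import *
log();where();plan(*tcp(90));plan(*tcp(112))
```

```text
boat in tub: x 41.7 y -1.0 rod z 131.3  yaw 0.04 pitch 0.01 roll 0.03  F tub [ 0.1  0.3 -2.9]
t 11.35 pos [559.4 -46.9 163. ] F [-0.3  0.1 -2.9] w 11.2 q [-0.71  0.22  0.75  2.23 -0.24  0.33  0.04]
shift [48.3  0.   0. ] turn [-0.0005 -0.0004  0.0006]
t 11.35 pos [559.4 -46.9 163. ] F [-0.3  0.1 -2.9] w 11.2 q [-0.71  0.22  0.75  2.23 -0.24  0.33  0.04]
shift [70.3  0.   0. ] turn [-0.0005 -0.0004  0.0006]
```

Call:
{"fn": "play_rows", "kwargs": {"series": [[[1, 2, 0, 0, 0, 0, 0], [1, 8, 0, 0, 0, 0, 0], [1, 17, 0, 0, 0, 0, 0], [1, 28, 0, 0, 0, 0, 0], [1, 39, 0, 0, 0, 0, 0], [1, 50, 0, 0, 0, 0, 0], [1, 59, 0, 0, 0, 0, 0], [1, 65, 0, 0, 0, 0, 0], [1, 68, 0, 0, 0, 0, 0], [1, 68, 0, 0, 0, 0, 0]]]}}

```text
time: 12.35
eef_pos: [570.5, 19.6, 163.0]
tool_rot: [2.123, 1.798, 0.398]
ft_force: [0.2, 0.1, -3.6]
grip_width: 10.8
```

Run:
```python
from tp import *
log();where();plan(*tcp(122))
```

```text
boat in tub: x 109.2 y -1.2 rod z 131.3  yaw 0.01 pitch -0.00 roll 0.03  F tub [ 0.1 -0.1 -3.6]
t 12.35 pos [570.5  19.6 163. ] F [ 0.2  0.1 -3.6] w 10.8 q [-0.92  0.26  0.83  2.21 -0.19  0.34 -0.15]
shift [12.9 -0.   0. ] turn [-0.0005 -0.      0.0001]
```

Call:
{"fn": "play_rows", "kwargs": {"series": [[[1, 1, 0, 0, 0, 0, 0], [1, 2.5, 0, 0, 0, 0, 0], [1, 4, 0, 0, 0, 0, 0], [1, 5.5, 0, 0, 0, 0, 0], [1, 7, 0, 0, 0, 0, 0], [1, 8, 0, 0, 0, 0, 0], [1, 9, 0, 0, 0, 0, 0], [1, 10, 0, 0, 0, 0, 0], [1, 11, 0, 0, 0, 0, 0], [1, 11, 0, 0, 0, 0, 0]]]}}

```text
time: 13.35
eef_pos: [572.3, 30.0, 163.1]
tool_rot: [2.124, 1.797, 0.398]
ft_force: [0.0, -1.1, -2.9]
grip_width: 10.9
```

```bash
cat > F.py <<'E'
from tp import *
where();f=[]
for _ in range(6):
    c=cap('top');f.append(boatR(TY).T@robot.state()['ft_force'])
print('meanF tub',np.mean(f,0).round(2),'sd',np.std(f,0).round(2))
t=(cloud(c)-O)@boatR(TY)
k=(t[...,0]>125)&(t[...,0]<218)&(abs(t[...,1])<28)&(t[...,2]>148)&(t[...,2]<158)
P=t[k];print('buffer x',len(P),np.percentile(P[:,0],[1,5,25,50]).round(1) if len(P) else '')
k=(t[...,0]>130)&(t[...,0]<195)&(abs(t[...,1])<28)&(t[...,2]>136)&(t[...,2]<149);P=t[k];print('nose wall x',len(P),np.percentile(P[:,0],[5,50,95,99]).round(1) if len(P) else '')
E
python3 F.py
```

```text
boat in tub: x 119.7 y -1.3 rod z 131.3  yaw -0.03 pitch 0.00 roll 0.03  F tub [-1.1 -0.2 -2.9]
meanF tub [-1.3   0.26 -3.28] sd [0.03 0.31 0.35]
buffer x 155 [173.9 174.4 176.4 180.5]
nose wall x 119 [134.6 173.5 194.7 194.9]
```

Contact confirmed: steady −1.3 N against the nose (preload 0.8 N), and the buffer face moved 1.8 mm in the image. Drawing back about 7 mm and starting the roll about the rod axis.

Call:
{"fn": "play_rows", "kwargs": {"series": [[[1, -2, 0, 0, 0, 0, 0], [1, -5, 0, 0, 0, 0, 0], [1, -7, 0, 0, 0, 0, 0], [1, -7, 1.8, 0, 0.05, 0, 0], [1, -7, 4.2, 0.3, 0.12, 0, 0], [1, -7, 7, 0.7, 0.2, 0, 0], [1, -7, 9.7, 1.4, 0.28, 0, 0], [1, -7, 12.3, 2.2, 0.36, 0, 0], [1, -7, 14.9, 3.3, 0.44, 0, 0], [1, -7, 16.2, 4, 0.48, 0, 0]]]}}

```text
time: 14.65
eef_pos: [588.8, 20.1, 166.3]
tool_rot: [-2.372, -2.007, 0.045]
ft_force: [0.7, -0.2, -3.7]
grip_width: 10.8
```

Run:
```python
from tp import *
log();where()
for r in(28,40,52,64):plan(*tcp(112.5,y=-1.2,roll=r))
```

```text
boat in tub: x 112.7 y -2.9 rod z 131.4  yaw -0.02 pitch 0.01 roll 27.59  F tub [-0.  -0.7 -3.7]
t 14.65 pos [588.8  20.1 166.3] F [ 0.7 -0.2 -3.7] w 10.8 q [-0.59  0.5   0.68  1.75 -0.36  1.06  0.05]
shift [-0.2 -1.3  0.1] turn [ 0.0072 -0.0001 -0.0004]
t 14.65 pos [588.8  20.1 166.3] F [ 0.7 -0.2 -3.7] w 10.8 q [-0.59  0.5   0.68  1.75 -0.36  1.06  0.05]
shift [-0.2  5.9  0.9] turn [ 2.167e-01 -2.000e-04 -4.000e-04]
t 14.65 pos [588.8  20.1 166.3] F [ 0.7 -0.2 -3.7] w 10.8 q [-0.59  0.5   0.68  1.75 -0.36  1.06  0.05]
shift [-0.2 12.9  3.2] turn [ 4.261e-01 -2.000e-04 -4.000e-04]
t 14.65 pos [588.8  20.1 166.3] F [ 0.7 -0.2 -3.7] w 10.8 q [-0.59  0.5   0.68  1.75 -0.36  1.06  0.05]
shift [-0.2 19.2  6.9] turn [ 6.355e-01 -2.000e-04 -4.000e-04]
```

Call:
{"fn": "play_rows", "kwargs": {"series": [[[1, -0.2, 0.5, 0.2, 0.05, 0, 0], [1, -0.2, 3, 0.5, 0.13, 0, 0], [1, -0.2, 6, 1, 0.22, 0, 0], [1, -0.2, 9, 1.8, 0.31, 0, 0], [1, -0.2, 12, 2.8, 0.4, 0, 0], [1, -0.2, 15, 4, 0.49, 0, 0], [1, -0.2, 17.5, 5.5, 0.57, 0, 0], [1, -0.2, 19.2, 6.9, 0.635, 0, 0], [1, -0.2, 19.2, 6.9, 0.635, 0, 0], [1, -0.2, 19.2, 6.9, 0.635, 0, 0]]]}}

```text
time: 15.65
eef_pos: [606.3, 16.7, 157.6]
tool_rot: [-1.957, -1.655, 0.583]
ft_force: [0.3, 0.5, -2.4]
grip_width: 11.2
```

Call:
{"fn": "play_rows", "kwargs": {"series": [[[1, 0, 0, 0, 0, 0, 0], [1, 0, 0, 0, 0, 0, 0], [1, 0, 0, 0, 0, 0, 0], [1, 0, 0, 0, 0, 0, 0], [1, 0, 0, 0, 0, 0, 0]]]}}

```text
time: 16.15
eef_pos: [605.9, 17.4, 158.9]
tool_rot: [-1.955, -1.655, 0.584]
ft_force: [0.3, -0.6, -2.6]
grip_width: 11.1
```

Run:
```python
from tp import *
log();where()
c=cap('top');o=cv2.resize(c['frame'][110:260,80:300],None,fx=3.4,fy=3.4,interpolation=2)
cv2.imwrite('pics/tip.png',o[:,:,::-1]);plan(*tcp(112.5,roll=64))
```

```text
boat in tub: x 112.8 y 0.2 rod z 131.8  yaw -0.01 pitch 0.03 roll 63.87  F tub [-0.5 -0.4 -2.6]
t 16.2 pos [605.9  17.3 158.8] F [-1.6  0.8 -2.7] w 10.9 q [-0.3   0.94  0.55  1.15 -0.42  1.85  0.07]
shift [-0.3  1.4 -0.7] turn [ 0.002  -0.0004  0.0001]
```

View pics/tip.png

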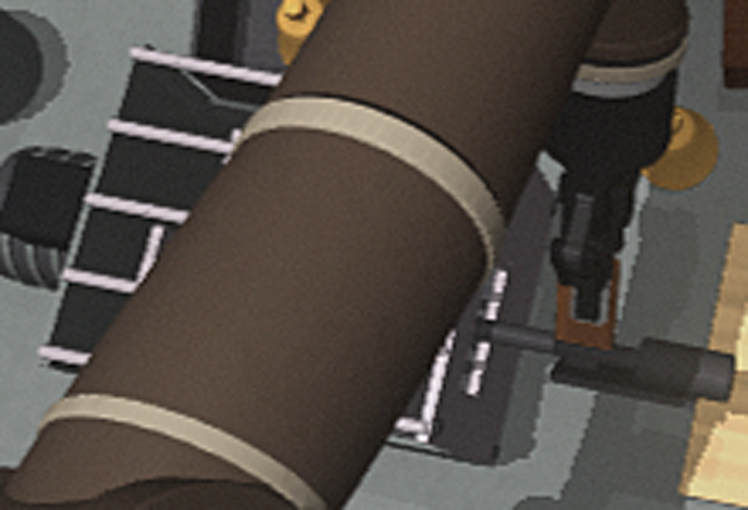

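The view is blocked by the arm, though the rod sits mid-slot. I'll check by weight (4 blanks ≈ 0.47 N) and with the side camera.

Run:
```python
from tp import *
f=[]
for _ in range(14):
    c=cap('side');f.append(robot.state()['ft_force'])
print(np.mean(f,0).round(2),np.std(f,0).round(2))
o=cv2.resize(c['frame'][95:215,225:345],None,fx=5,fy=5,interpolation=2);cv2.imwrite('pics/tip2.png',o[:,:,::-1])
```

```text
[ 0.12 -0.13 -3.13] [0.59 0.54 0.38]
```

View pics/tip2.png

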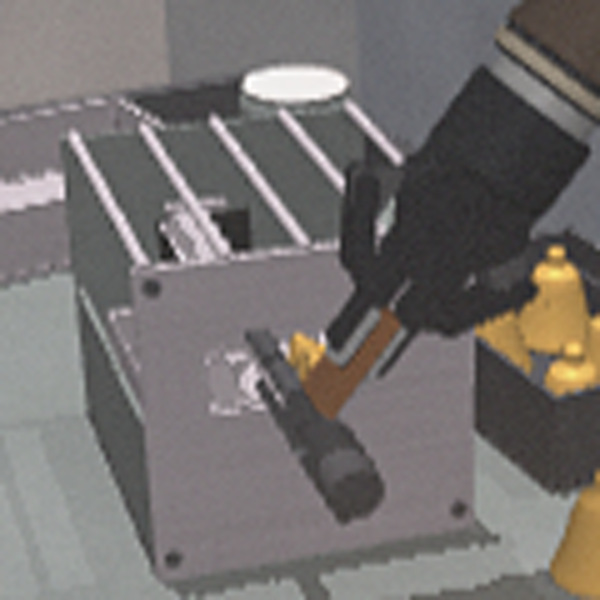

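```bash
cat > br.py <<'E'
from tp import *
for nm in('side','top'):
    c=cap(nm);W=cloud(c);f=c['frame'].astype(int);t=(W-O)@boatR(TY)
    m=(f[...,0]-f[...,2]>45)&(f[...,0]>90)&(t[...,0]>-3)&(t[...,0]<222)&(t[...,1]>-117)&(t[...,1]<77)&(t[...,2]<192)
    n,l,st,ce=cv2.connectedComponentsWithStats(m.astype(np.uint8))
    for i in range(1,n):
        if st[i,4]>2:print(nm,ce[i].round(0),st[i,4],'tub',np.median(t[l==i],0).round(0))
E
python3 br.py
```

```text
side [285. 165.] 43 tub [141. -52.  66.]
```

A blank is visible in the basket at tub (141,-52,66). Rolling back level to see into the basket and trough from above.

Call:
{"fn": "play_rows", "kwargs": {"series": [[[1, 0, -1.4, 0, -0.04, 0, 0], [1, 0, -3.9, 0.2, -0.11, 0, 0], [1, 0, -7, 0.7, -0.2, 0, 0], [1, 0, -10, 1.5, -0.29, 0, 0], [1, 0, -13, 2.5, -0.38, 0, 0], [1, 0, -15.8, 3.8, -0.47, 0, 0], [1, 0, -18.6, 5.3, -0.56, 0, 0], [1, 0, -21.2, 7.1, -0.65, 0, 0], [1, 0, -22.8, 8.4, -0.71, 0, 0], [1, 0, -23, 8.6, -0.72, 0, 0]]]}}

```text
time: 18.0
eef_pos: [581.0, 21.6, 166.8]
tool_rot: [2.375, 2.011, 0.043]
ft_force: [-0.2, 0.1, -2.5]
grip_width: 11.3
```

Run:
```python
from tp import *
log();where()
for r in(18,9,0):plan(*tcp(112.5,roll=r))
```

```text
boat in tub: x 113.0 y 2.1 rod z 132.1  yaw 0.01 pitch 0.10 roll 22.68  F tub [ 0.1  0.3 -2.5]
t 18.0 pos [581.   21.6 166.8] F [-0.2  0.1 -2.5] w 11.3 q [-0.63  0.44  0.67  1.85 -0.33  0.93  0.02]
shift [-0.4  0.4  0.8] turn [-0.0818 -0.0017  0.    ]
t 18.0 pos [581.   21.6 166.8] F [-0.2  0.1 -2.5] w 11.3 q [-0.63  0.44  0.67  1.85 -0.33  0.93  0.02]
shift [-0.4 -5.   1.6] turn [-2.388e-01 -1.700e-03 -1.000e-04]
t 18.0 pos [581.   21.6 166.8] F [-0.2  0.1 -2.5] w 11.3 q [-0.63  0.44  0.67  1.85 -0.33  0.93  0.02]
shift [ -0.4 -10.2   3.3] turn [-3.959e-01 -1.700e-03 -2.000e-04]
```

Call:
{"fn": "play_rows", "kwargs": {"series": [[[1, -0.4, 0, 0.8, -0.08, -0.001, 0], [1, -0.4, -2.5, 1.2, -0.16, -0.002, 0], [1, -0.4, -5, 1.6, -0.239, -0.002, 0], [1, -0.4, -7.6, 2.4, -0.32, -0.002, 0], [1, -0.4, -9.5, 3, -0.375, -0.002, 0], [1, -0.4, -10.2, 3.3, -0.396, -0.002, 0], [1, -0.4, -10.2, 3.3, -0.396, -0.002, 0], [1, -0.4, -10.2, 3.3, -0.396, -0.002, 0], [1, -0.4, -10.2, 3.3, -0.396, -0.002, 0]]]}}

```text
time: 18.9
eef_pos: [573.6, 22.1, 162.9]
tool_rot: [2.123, 1.795, 0.396]
ft_force: [0.2, -0.3, -2.5]
grip_width: 11.1
```

```bash
python3 br.py
python3 - <<'E'
from tp import *
log();where();plan(*tcp(112.5))
c=cap('top');o=cv2.resize(c['frame'][115:255,80:300],None,fx=3.6,fy=3.6,interpolation=2)
cv2.imwrite('pics/back.png',o[:,:,::-1])
E
```

```text
side [289. 169.] 53 tub [109. -57.  65.]
top [174. 175.] 149 tub [137. -57.  66.]
top [194. 179.] 154 tub [ 89. -58.  66.]
boat in tub: x 111.9 y -4.0 rod z 130.7  yaw -0.08 pitch -0.12 roll -0.02  F tub [-0.4 -1.1 -2.5]
t 19.0 pos [573.4  21.9 162.8] F [ 1.  -0.6 -2.5] w 10.9 q [-0.91  0.26  0.81  2.2  -0.16  0.34 -0.18]
shift [ 0.5 -2.2 -1.3] turn [ 0.0004  0.0025 -0.0005]
```

View pics/back.png

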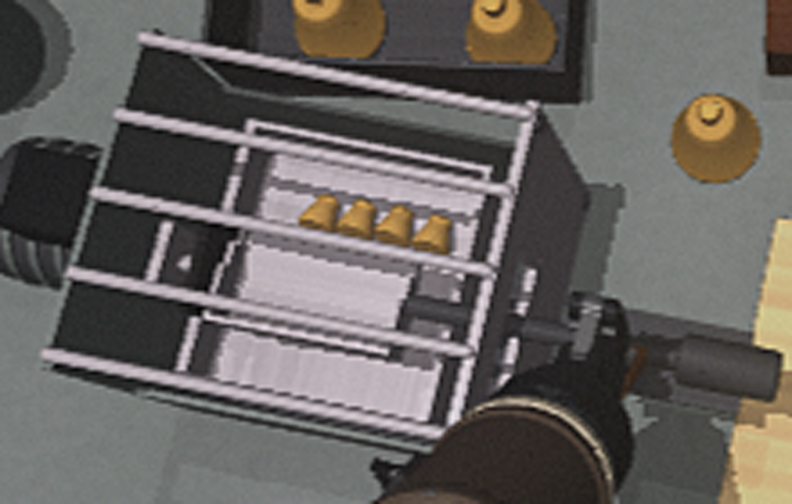

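All four blanks lie in the basket in a row, around (310–440, 225), and the trough is empty. Now I'll correct the small lateral offset and check the boat's pose in the hand before withdrawing.

Call:
{"fn": "play_rows", "kwargs": {"series": [[[1, 0.5, -2.2, -1.3, 0, 0.0025, 0], [1, 0.5, -2.2, -1.3, 0, 0.0025, 0], [1, 0.5, -2.2, -1.3, 0, 0.0025, 0]]]}}

```text
time: 19.35
eef_pos: [570.4, 23.2, 162.9]
tool_rot: [2.123, 1.797, 0.399]
ft_force: [0.1, 0.3, -3.7]
grip_width: 11.0
```

Run:
```python
from tp import *
log();where();plan(*tcp(112.5));plan(*tcp(30));plan(*tcp(-110))
W=cloud(cap('top'));s=robot.state();M=Ro.from_rotvec(s['tool_rot']).as_matrix()@G.T
o=s['eef_pos']-M@(np.array([-188,0,16])+35*np.array([0,.4226,.9063]));L=(W-o)@M
rd=L[(L[...,0]<-62)&(L[...,0]>-100)&(abs(L[...,1])<11)&(abs(L[...,2]-18)<14)];print('rod y',np.polyfit(rd[:,0],rd[:,1],1).round(3),'z',np.polyfit(rd[:,0],rd[:,2],1).round(3),len(rd),rd.mean(0).round(1))
P=L[(abs(L[...,0])<58)&(abs(L[...,1])<40)&(L[...,2]>-6)&(L[...,2]<36)];print('y ext',np.percentile(P[:,1],[2,98]).round(1),'x',np.percentile(P[:,0],[1,99]).round(1))
w=P[(P[:,1]>27)&(P[:,2]>20)&(abs(P[:,0])<50)];print('wall',len(w),w.mean(0).round(1),np.polyfit(w[:,0],w[:,2],1).round(3),np.polyfit(w[:,0],w[:,1],1).round(3))
fl=P[(abs(P[:,0])<50)&(P[:,1]<-3)&(P[:,1]>-28)&(P[:,2]<18)];print('floor slope',np.polyfit(fl[:,1],fl[:,2],1).round(3))
```

```text
boat in tub: x 112.7 y -0.5 rod z 131.3  yaw 0.01 pitch 0.04 roll -0.02  F tub [ 0.3 -0.1 -3.7]
t 19.35 pos [570.4  23.2 162.9] F [ 0.1  0.3 -3.7] w 11.0 q [-0.92  0.26  0.82  2.21 -0.16  0.34 -0.19]
shift [-0.2  0.7  0.1] turn [ 0.0004 -0.0006 -0.0001]
t 19.35 pos [570.4  23.2 162.9] F [ 0.1  0.3 -3.7] w 11.0 q [-0.92  0.26  0.82  2.21 -0.16  0.34 -0.19]
shift [-82.7   0.7   0.1] turn [ 0.0004 -0.0006 -0.0001]
t 19.35 pos [570.4  23.2 162.9] F [ 0.1  0.3 -3.7] w 11.0 q [-0.92  0.26  0.82  2.21 -0.16  0.34 -0.19]
shift [-222.7    0.7    0. ] turn [ 0.0004 -0.0006 -0.0001]
rod y [0.008 2.563] z [3.0000e-03 2.1662e+01] 108 [-80.2   2.   21.4]
y ext [-26.7  34.6] x [-55.2  54. ]
wall 89 [ 0.3 33.5 28.9] [-1.0000e-02  2.8923e+01] [5.000e-03 3.347e+01]
floor slope [-0.221  3.132]
```

Grip unchanged and the boat is level. Withdrawing.

Call:
{"fn": "play_rows", "kwargs": {"series": [[[1, -2, 0.6, 0, 0, 0, 0], [1, -8, 0.6, 0, 0, 0, 0], [1, -17, 0.6, 0, 0, 0, 0], [1, -28, 0.6, 0, 0, 0, 0], [1, -40, 0.6, 0, 0, 0, 0], [1, -52, 0.6, 0, 0, 0, 0], [1, -63, 0.6, 0, 0, 0, 0], [1, -72, 0.6, 0, 0, 0, 0], [1, -76, 0.6, 0, 0, 0, 0], [1, -77, 0.6, 0, 0, 0, 0]]]}}

```text
time: 20.4
eef_pos: [558.1, -54.0, 163.2]
tool_rot: [2.124, 1.795, 0.399]
ft_force: [0.1, 0.6, -3.8]
grip_width: 10.7
```

Run:
```python
from tp import *
log();where();plan(*tcp(-110))
```

```text
boat in tub: x 34.5 y -1.5 rod z 131.6  yaw -0.09 pitch 0.04 roll -0.04  F tub [ 0.6  0.  -3.8]
t 20.4 pos [558.1 -54.  163.2] F [ 0.1  0.6 -3.8] w 10.7 q [-0.67  0.21  0.72  2.23 -0.23  0.32  0.04]
shift [-144.5    0.2    0.2] turn [ 0.0007  0.     -0.0017]
```

Call:
{"fn": "play_rows", "kwargs": {"series": [[[1, -2, 0, 0, 0, 0, -0.001], [1, -8, 0, 0, 0, 0, -0.001], [1, -17, 0, 0, 0, 0, -0.001], [1, -28, 0, 0, 0, 0, -0.001], [1, -40, 0, 0, 0, 0, -0.001], [1, -52, 0, 0, 0, 0, -0.001], [1, -63, 0, 0, 0, 0, -0.001], [1, -72, 0, 0, 0, 0, -0.001], [1, -76, 0, 0, 0, 0, -0.001], [1, -77, 0, 0, 0, 0, -0.001]]]}}

```text
time: 21.4
eef_pos: [545.6, -129.3, 163.0]
tool_rot: [2.122, 1.797, 0.399]
ft_force: [-0.1, 0.0, -3.7]
grip_width: 11.0
```

Run:
```python
from tp import *
log();where();plan(*tcp(-115))
```

```text
boat in tub: x -41.8 y -1.1 rod z 131.3  yaw 0.02 pitch -0.00 roll -0.03  F tub [ 0.   0.1 -3.7]
t 21.4 pos [ 545.6 -129.3  163. ] F [-0.1  0.  -3.7] w 11.0 q [-0.38  0.2   0.6   2.23 -0.37  0.33  0.34]
shift [-73.2  -0.   -0. ] turn [ 0.0006 -0.0002  0.0004]
```

Call:
{"fn": "play_rows", "kwargs": {"series": [[[1, -2, 0, 0, 0, 0, 0], [1, -8, 0, 0, 0, 0, 0], [1, -17, 0, 0, 0, 0, 0], [1, -28, 0, 0, 0, 0, 0], [1, -40, 0, 0, 0, 0, 0], [1, -51, 0, 0, 0, 0, 0], [1, -61, 0, 0, 0, 0, 0], [1, -68, 0, 0, 0, 0, 0], [1, -72, 0, 0, 0, 0, 0], [1, -73, 0, 0, 0, 0, 0]]]}}

```text
time: 22.4
eef_pos: [533.6, -201.2, 163.0]
tool_rot: [2.122, 1.797, 0.399]
ft_force: [-0.6, 0.6, -2.9]
grip_width: 11.2
```

```bash
cat > pl.py <<'E'
from tp import *
log();where();B=boatR(BY)
def tb(z): return np.array([572,-114,z])+B@(np.array([-188,0,16])+35*np.array([0,.4226,.9063])),B@G
for z in(112,42,14,12): print(z);plan(*tb(z))
E
python3 pl.py
```

```text
boat in tub: x -114.7 y -1.2 rod z 131.3  yaw 0.04 pitch 0.00 roll -0.04  F tub [ 0.5  0.7 -2.9]
112
t 22.4 pos [ 533.6 -201.2  163. ] F [-0.6  0.6 -2.9] w 11.2 q [-0.12  0.21  0.5   2.19 -0.52  0.37  0.63]
shift [-96.3  21.   13.5] turn [ 0.0006  0.0358 -0.0769]
42
t 22.4 pos [ 533.6 -201.2  163. ] F [-0.6  0.6 -2.9] w 11.2 q [-0.12  0.21  0.5   2.19 -0.52  0.37  0.63]
shift [-96.3  -8.6  76.9] turn [ 0.0006  0.0358 -0.0769]
14
t 22.4 pos [ 533.6 -201.2  163. ] F [-0.6  0.6 -2.9] w 11.2 q [-0.12  0.21  0.5   2.19 -0.52  0.37  0.63]
shift [-96.3 -20.5 102.2] turn [ 0.0006  0.0358 -0.0769]
12
t 22.4 pos [ 533.6 -201.2  163. ] F [-0.6  0.6 -2.9] w 11.2 q [-0.12  0.21  0.5   2.19 -0.52  0.37  0.63]
shift [-96.3 -21.3 104.1] turn [ 0.0006  0.0358 -0.0769]
```

Call:
{"fn": "play_rows", "kwargs": {"series": [[[1, -3, 0.5, 0.4, 0, 0.001, -0.002], [1, -11, 2.3, 1.5, 0, 0.004, -0.009], [1, -24, 5.2, 3.4, 0, 0.009, -0.019], [1, -39, 8.5, 5.5, 0, 0.0145, -0.031], [1, -55, 12, 7.7, 0, 0.02, -0.044], [1, -71, 15.5, 10, 0, 0.026, -0.057], [1, -84, 18.3, 11.8, 0, 0.031, -0.067], [1, -93, 20.3, 13, 0, 0.0345, -0.074], [1, -96.3, 21, 13.5, 0, 0.036, -0.077], [1, -96.3, 21, 13.5, 0, 0.036, -0.077]]]}}

```text
time: 23.4
eef_pos: [542.3, -300.1, 159.5]
tool_rot: [2.051, 1.893, 0.42]
ft_force: [-0.1, 0.3, -3.5]
grip_width: 11.4
```

```bash
python3 pl.py; sed 's/^    log();B=.*/    B=boatR(BY)/' bm.py > bm2.py; python3 bm2.py
python3 - <<'E'
from tp import *
W=cloud(cap('top'));f=cap('top')['frame'].astype(int)
m=(f[...,0]-f[...,2]>60)&(W[...,2]>20)&(W[...,2]<86)&(abs(W[...,0]-630)<50)&(abs(W[...,1]+197)<50)
P=W[m];P=P[P[:,2]>60];print('bell top',np.median(P,0).round(1),len(P))
m=(W[...,2]>5)&(W[...,2]<18)&(f[...,0]>150)&(f[...,0]-f[...,2]>40);b=cv2.connectedComponentsWithStats(m.astype(np.uint8));i=1+b[2][1:,4].argmax();print('board',b[2][i])
E
```

```text
boat in tub: x -210.2 y -10.0 rod z 127.7  yaw 4.91 pitch 0.00 roll -0.02  F tub [ 0.3  0.1 -3.5]
112
t 23.4 pos [ 542.3 -300.1  159.5] F [-0.1  0.3 -3.5] w 11.4 q [ 0.22  0.32  0.38  2.05 -0.7   0.5   1.06]
shift [-0.1  0.  -0.3] turn [ 0.0003 -0.0001  0.0001]
42
t 23.4 pos [ 542.3 -300.1  159.5] F [-0.1  0.3 -3.5] w 11.4 q [ 0.22  0.32  0.38  2.05 -0.7   0.5   1.06]
shift [ -0.1 -29.6  63.2] turn [ 0.0003 -0.0001  0.0001]
14
t 23.4 pos [ 542.3 -300.1  159.5] F [-0.1  0.3 -3.5] w 11.4 q [ 0.22  0.32  0.38  2.05 -0.7   0.5   1.06]
shift [ -0.1 -41.4  88.5] turn [ 0.0003 -0.0001  0.0001]
12
t 23.4 pos [ 542.3 -300.1  159.5] F [-0.1  0.3 -3.5] w 11.4 q [ 0.22  0.32  0.38  2.05 -0.7   0.5   1.06]
shift [ -0.1 -42.2  90.3] turn [ 0.0003 -0.0001  0.0001]
pred origin [ 572.  -113.1  111.8] yaw 85.45 pitch(nose up) 0.03 roll -0.01
x ext [-69.6  53.7] y ext [-29.2  34.2]
wall n 89 y [3.0000e-03 3.2959e+01] z [7.0000e-03 2.9136e+01]
rod n 272 y [0.004 1.856] z(~22) [1.1000e-02 2.2855e+01] y mean 1.5
floor slope [-0.222  3.493] nominal -.2126
bell top [ 642.  -193.6   66.1] 163
board [ 280  176  151  100 6718]
```

Call:
{"fn": "play_rows", "kwargs": {"series": [[[1, 0, -1, 2, 0, 0, 0], [1, 0, -4, 8, 0, 0, 0], [1, 0, -9, 19, 0, 0, 0], [1, 0, -15, 32, 0, 0, 0], [1, 0, -22, 46, 0, 0, 0], [1, 0, -28, 60, 0, 0, 0], [1, 0, -34, 72, 0, 0, 0], [1, 0, -38, 80, 0, 0, 0], [1, 0, -40, 85, 0, 0, 0], [1, 0, -40.5, 86.5, 0, 0, 0]]]}}

```text
time: 24.55
eef_pos: [541.8, -299.7, 63.3]
tool_rot: [2.051, 1.893, 0.42]
ft_force: [-0.6, 0.3, -3.6]
grip_width: 11.2
```

Call:
{"fn": "play_rows", "kwargs": {"series": [[[1, 0, 0, 0, 0, 0, 0], [1, 0, -0.3, 0.6, 0, 0, 0], [1, 0, -0.5, 1, 0, 0, 0], [1, 0, -0.7, 1.4, 0, 0, 0], [1, 0, -0.7, 1.4, 0, 0, 0]]]}}

```text
time: 25.05
eef_pos: [542.3, -299.8, 62.8]
tool_rot: [2.05, 1.893, 0.421]
ft_force: [0.6, -0.0, -3.4]
grip_width: 11.0
```

```bash
python3 pl.py
```

```text
boat in tub: x -209.9 y -9.9 rod z 31.1  yaw 4.95 pitch -0.00 roll -0.05  F tub [ 0.1 -0.6 -3.4]
112
t 25.05 pos [ 542.3 -299.8   62.8] F [ 0.6 -0.  -3.4] w 11.0 q [ 0.44  0.47  0.12  2.11 -0.97  0.29  1.35]
shift [ -0.4  41.  -87.8] turn [ 0.0009 -0.0003  0.0007]
42
t 25.05 pos [ 542.3 -299.8   62.8] F [ 0.6 -0.  -3.4] w 11.0 q [ 0.44  0.47  0.12  2.11 -0.97  0.29  1.35]
shift [ -0.4  11.3 -24.4] turn [ 0.0009 -0.0003  0.0007]
14
t 25.05 pos [ 542.3 -299.8   62.8] F [ 0.6 -0.  -3.4] w 11.0 q [ 0.44  0.47  0.12  2.11 -0.97  0.29  1.35]
shift [-0.4 -0.5  1. ] turn [ 0.0009 -0.0003  0.0007]
12
t 25.05 pos [ 542.3 -299.8   62.8] F [ 0.6 -0.  -3.4] w 11.0 q [ 0.44  0.47  0.12  2.11 -0.97  0.29  1.35]
shift [-0.4 -1.4  2.8] turn [ 0.0009 -0.0003  0.0007]
```

Call:
{"fn": "play_rows", "kwargs": {"series": [[[1, 0, -0.3, 0.6, 0, 0, 0], [1, 0, -0.5, 1.2, 0, 0, 0], [1, 0, -0.8, 1.8, 0, 0, 0], [1, 0, -1, 2.3, 0, 0, 0], [1, 0, -1.2, 2.7, 0, 0, 0], [1, 0, -1.2, 2.7, 0, 0, 0], [1, 0, -1.2, 2.7, 0, 0, 0]]]}}

```text
time: 25.75
eef_pos: [542.3, -299.8, 59.8]
tool_rot: [2.05, 1.893, 0.421]
ft_force: [-0.2, 1.1, -0.7]
grip_width: 11.1
```

```bash
python3 pl.py|head -6|tail -5
```

```text
112
t 25.75 pos [ 542.3 -299.8   59.8] F [-0.2  1.1 -0.7] w 11.1 q [ 0.45  0.47  0.1   2.11 -0.97  0.28  1.36]
shift [ -0.4  42.2 -90.6] turn [ 0.0008 -0.0004  0.0005]
42
t 25.75 pos [ 542.3 -299.8   59.8] F [-0.2  1.1 -0.7] w 11.1 q [ 0.45  0.47  0.1   2.11 -0.97  0.28  1.36]
```

The board has taken the weight (Fz −3.4 → −0.7 N) at the same height as the pick-up. Opening, then backing off along the blade.

Call:
{"fn": "play_rows", "kwargs": {"series": [[[1, 0, -0.2, 0.4, 0, 0, 0], [1, 0, -0.2, 0.4, 0, 0, 0], [-1, 0, -0.2, 0.4, 0, 0, 0], [-1, 0, -0.2, 0.4, 0, 0, 0], [-1, 0, -0.2, 0.4, 0, 0, 0], [-1, 0, -0.2, 0.4, 0, 0, 0], [-1, 0, -0.2, 0.4, 0, 0, 0], [-1, 0, -0.2, 0.4, 0, 0, 0], [-1, 0, -0.2, 0.4, 0, 0, 0], [-1, 0, -0.2, 0.4, 0, 0, 0]]], "force": 40}}

```text
time: 26.75
eef_pos: [542.2, -299.9, 59.2]
tool_rot: [2.05, 1.893, 0.42]
ft_force: [0.4, -0.1, -0.0]
grip_width: 85.5
```

Call:
{"fn": "play_rows", "kwargs": {"series": [[[-1, 0, 0, -3, 0, 0, 0], [-1, 0, 0, -10, 0, 0, 0], [-1, 0, 0, -22, 0, 0, 0], [-1, 0, 0, -38, 0, 0, 0], [-1, 0, 0, -56, 0, 0, 0], [-1, 0, 0, -74, 0, 0, 0], [-1, 0, 0, -92, 0, 0, 0], [-1, 0, 0, -108, 0, 0, 0], [-1, 0, 0, -120, 0, 0, 0], [-1, 0, 0, -120, 0, 0, 0]]]}}

```text
time: 27.75
eef_pos: [491.6, -296.4, 170.0]
tool_rot: [2.048, 1.89, 0.422]
ft_force: [1.5, -0.4, 0.1]
grip_width: 85.2
```

```bash
python3 br.py
python3 - <<'E'
from tp import *
s=robot.state();print(s['time'],s['eef_pos'].round(1),s['ft_force'].round(1),s['grip_width'])
c=cap('top','fin_top');cap('side','fin_side')
W=cloud(c);B=boatR(BY);o=np.array([572,-113,12.]);L=(W-o)@B
P=L[(abs(L[...,0])<62)&(abs(L[...,1])<45)&(L[...,2]>4)&(L[...,2]<45)];w=P[(P[:,1]>25)&(P[:,2]>20)&(abs(P[:,0])<50)]
print('wall y',np.polyfit(w[:,0],w[:,1],1).round(3),'z',np.polyfit(w[:,0],w[:,2],1).round(3))
fl=P[(abs(P[:,0])<50)&(P[:,1]<-3)&(P[:,1]>-28)&(P[:,2]<18)];print('floor',np.polyfit(fl[:,1],fl[:,2],1).round(3))
a=cv2.imread('pics/fin_top.png')[100:300,90:490];b=cv2.imread('pics/fin_side.png')[110:330,220:440]
o=np.zeros((600,800,3),np.uint8);o[:400]=cv2.resize(a,(800,400));o[300:600,500:800]=cv2.resize(b,(300,300));cv2.imwrite('pics/fin.png',o)
E
```

```text
top [174. 175.] 145 tub [137. -57.  68.]
top [194. 179.] 154 tub [ 89. -58.  67.]
27.85 [ 491.7 -295.6  168.3] [ 0.1  0.2 -1.1] 85.56429747905088
wall y [7.0000e-03 3.3487e+01] z [3.000e-03 2.952e+01]
floor [-0.15  4.43]
```

View pics/fin.png

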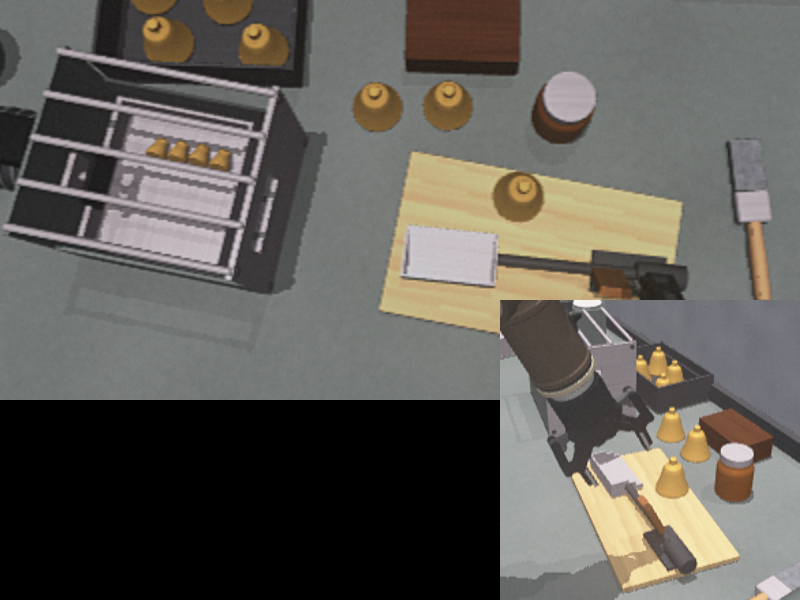

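The final view shows the empty boat upright on the board, four blanks in the basket, the bells, jar and brush in place, and the hand clear. Handing in.

```bash
python3 -c "
from workcell import robot
print(robot.finish_job())"
```

```text
the job is handed in; nothing more can be done
None
```

The job is done and handed in at about 28 s of the 72 s allowed. I took the boat level through the slot until its nose met the buffer and tipped all four blanks into the basket. I then drew the boat back out, set it upright on the board, let go and moved the hand clear.

**What the last checks showed**
- **Blanks and trough:** the final top view shows four blanks in a row in the basket and an empty trough.
- **Boat on the board:** it stands upright, with its wall-top height within 0.5 mm of nominal. I set it about 12 mm nearer the washer than where it started. It took its weight at the pick-up height, and the hand read no load after opening.
- **Slot passes:** at each stop going in and out, the sideways force stayed at noise level, about 1 N, so there was no sign of touching the plate. Force was read only at those stops, not continuously.
- **Buffer contact:** the nose met the buffer with 1.3 N, and the buffer face moved about 2 mm in the image.
- **Other items:** the bells, jar and brush look unmoved in the final pictures; I did not measure them again.

**What failed or disagreed**
- **Approach path:** my first straight approach ran the arm into joint-range limits and stalled. I backed out and went around before touching anything.
- **Weighing the blanks:** checking by weight while tipped was inconclusive, so I rolled the boat level again and confirmed the tip-out by picture.
- **Joint limit:** at full roll, joint 6 stood at its range limit of 1.85 rad but did not pass it in the readings.
- **Floor slope:** the final measured slope of the pouring floor was −0.15 against −0.21 nominal. The wall height and the picture both show the boat upright, so I put this down to noise.

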